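Wedge a two-part casting mould open evenly

ROBOT

A 7-joint arm with a two-finger parallel gripper is mounted at the origin on the work surface; the furniture and walls round the work are solid. World frame = base frame: x ahead of the robot, y to its left, z up, the work surface at z = 0. Lengths are in m, angles in rad, forces in N, time in s.
With the tool pointing down it reaches from about 0.425 to 0.975 m from the base axis. Payload 16.7 kg.
Tool frame: the origin (TCP) lies midway between the tips of the shut fingers; the grasp point (between the pads) lies 19 mm behind it (arm.grip_point_offset is the distance from the TCP to the grasp point, in m); y points along the fingers, z is the direction in which the jaws open and shut, and the axes are right-handed (so a half turn about y gives the same grasp; the last joint's range is limited). The gripper opens to 85 mm and grips with 20 to 120 N. Pads are 22 mm wide; open, the fingers measure 114 mm over their backs; the gripper's body (76 mm by 85 mm) begins 54 mm behind the grasp point. The pads swing forward as they close: fully open they stand 13 mm farther back than shut.
Start: joints at [0.976, 0.426, 0.074, 1.606, -0.034, 1.111, -0.067], TCP at [0.291, -0.609, 0.231] pointing down, gripper open.
Joint ranges: [-2.85, 2.85], [-0.5, 2.14], [-1.23, 1.37], [0.21, 2.46], [-1.02, 4.16], [0.16, 2.05], [-2.73, 2.73]. Speed limits (rad/s): [1.89, 1.89, 2.39, 2.39, 3.01, 3.01, 3.01].

INTERFACE

Orientations are given as a unit quaternion [x, y, z, w].
In Python, from station import arm gives the robot as it stands. The module is installed in compiled form; this text tells all that it offers.
- The arm moves only by the tool send_rows, never from a script. Its argument "increments" is a list of rows, each a list of 3 entries, a list of its own where there are three numbers: the closure, from 0 (fully open) to 1 (shut), then the shift along the tool's x, y, z in m, then the turn, a rotation vector about the tool's x, y, z in rad. In form: [[grip, [dx, dy, dz], [wx, wy, wz]], ...]. A call has 1 to 20 rows; each row shifts and turns the pose as measured when the row begins, along the tool's axes as they then stand; what a row does not reach is not made up. A row lasts 1/10 s, in which the tool goes at most 50 mm and 8.59 degrees, less where a joint would pass 70% of its speed; a pose out of reach is approached as far as the arm can. A call with a gripper value outside its range is refused whole. The fingers move at their own pace and stop on an object; the grip force is fixed at half the most. Time passes only in rows, so rows that do not move let the fingers close. It gives the time, the measured TCP pose, the force and the opening at its end, in the units of the state.
- arm.get_obs(): the state, without advancing time (a new reading comes with each control period).
- arm.get_image(name): name is "scene" or "top" or "wrist"; returns (picture, depth): 384x512x3 uint8, red, green, blue; 384x512 float32, m along the optical axis (not along the pixel's ray), 0 where there is no reading.
- arm.get_calibration(name): a dict with "fx", "fy", "cx", "cy" (pixels), "xyz" and "rotation" of the camera in the world. Camera axes: x right, y down, z forward; pixel columns grow to the right and rows downward; lengths in m; the calibration is good to about 2 mm. A picture is of the moment at which its call begins: read the wrist's pose just before it. get_calibration takes no time and is no camera call; for the wrist camera it gives the pose at the moment of the call.
- arm.hand_in(): hands the job in, once; it reports no verdict.
Trained networks look in the newest picture that a camera, given by its name, has taken for a name from the list of things; names that differ only in an ending like _2 or _b are one class to them, and where a whole thing is asked for, a point or a joint stands for the part that bears it (a point fixed in the world has none). Each returns a list of dicts, best first, with "conf" (0 to 1); they miss things now and then, are a little off and sometimes report something else, mostly with a low value. They report only what shows in the picture. A call takes as long as a camera call. They do not tell look-alikes from the thing itself.
- arm.regions_of(query, camera): "pixels" (384x512 bool, what is visible of it) and "pixel" ([column, row] in pixels, amid what is visible of it).
- arm.place_of(query, camera): "pixel" ([column, row] in pixels: a listed point, or the origin of a listed thing).
The state is a dict: "clock": time; "joint_positions": joint angles; "qvel": joint speeds; "tau": joint torques, N m; "tcp_pos": TCP position; "eef_rot": TCP orientation; "wrist_force": force on the tool from outside, world axes, zero at the start; "torque": the same for the moment, N m; "gripper_width": opening from 0.0 (shut) to 1.0 (fully open).
Only numpy, scipy, OpenCV 4.12 (cv2) and the standard library are available. Lean on these libraries where they do the work, as an engineer would, in place of code of your own. Each camera call takes 0.05 s, during which the arm holds its last target.

TASK

Open the press-fit casting mould with the orange-handled wedge: work the wedge into the pry slots at the mould's two ends in turn, a little at a time, until the upper half has risen about 8 mm at both ends and lies level, never letting one end get more than about 4 mm ahead of the other, or the dowels jam. Only the wedge may touch the upper half; leave the other things on the table alone. Then stand the wedge back on its cork mat and let go of it.

Things in the scene. Friction and masses are not known exactly. Their poses are not given: they have to be found in the camera images.
- mould: Casting mould, 100 (x) x 140 (y) x 69 mm high shut, fixed to the table. Lower half grey plastic, 45 mm high; upper half aluminium, flush all round. Origin: centre of the underside, on the table; z up, y from the right end (-y) to the left end (+y). Toe clamps, 28 mm high, stick out 28 mm from the middle of its +x and -x faces. At each end a pry slot is let into the seam (see slot_left).
- mould_top: Aluminium upper half, 100 x 140 x 24 mm, pressed on dowels. Either end can be wedged up, about the other end, by at most 12 mm: it takes 4 to 5 N upward at the end and stays where it is left. An end may start up to 1 mm open. Origin: same point as edge_right; axes as the mould's when shut.
- slot_left (a point): Middle of the mouth of the left (+y) pry slot, on its floor, in the mould's left end face, 40 mm above the table; axes as the mould's. The slot is 44 mm wide (x), 40 mm deep, 5 mm high when shut; its roof is the upper half. The wedge goes in along the mould's -y.
- slot_right (a point): The same for the right (-y) pry slot. The wedge goes in along the mould's +y.
- edge_left (a point): Middle of the upper half's lower edge at its left end, straight above slot_left: 5 mm above it when shut; whatever is more than 5 mm is how far this end has risen.
- edge_right (a point): The same at the right end, above slot_right.
- wedge: Loose steel wedge, orange handle, 0.22 kg, standing on its flat sole, 26 mm wide, from x = -42 to +45 mm. Origin on the sole; x points to the thin tip, z up. 2 mm thick at the tip, growing evenly to 14 mm at x = +13, then 14 mm back to the heel. The handle leans back 28 degrees from z towards -x (see wedge_grip). At the start the tip points roughly to the robot's right (-y).
- wedge_tip (a point): Middle of the tip edge of the wedge, on the sole; axes as the wedge's.
- wedge_grip (a point): Point on the handle's axis, 65 mm up from its foot at (-6, 0, 10) mm in the wedge's frame; axes as the wedge's. The handle is a bar of 18 x 20 mm (20 along y); its end lies 31 mm farther up; its lowest 14 mm is a dark ferrule of 20 x 22 mm. With the sole level, a hand in line with the handle is tilted 28 degrees from vertical.
- rest_mat: Cork mat, 115 (x) x 150 (y) x 4 mm, fixed to the table; the wedge starts on it. Origin: centre of the underside, on the table; z up. A white desk lamp stands to the right of it and beyond; its arm leans towards the robot's right side, up to 0.5 m high: keep the robot's arm clear of it.
- spoon_blank: Bystander: wooden spoon blank, 163 mm long, 42 mm wide, 24 mm high.
- masking_tape: Bystander: roll of cream masking tape, 75 mm across, 19 mm high.
- sanding_block: Bystander: brown cork sanding block, 56 x 85 x 24 mm.
- ochre_jar: Bystander: ochre jar with a black lid, 39 mm across, 48 mm high.
- eraser: Bystander: blue and white eraser, 20 x 42 x 13 mm.
Mind the look-alikes: they are no part of the job. Of the things that look like the wedge, the smaller one is meant.

How it is judged:
On the way, in this order (a step that is already met when the one before it is completed fails the run):
1. the wedge is lifted clear of its mat (height (world z) of wedge above 0.025 m), for 0.1 s.
2. one end of the upper half has been wedged up by more than 2 mm ((z of edge_left in the frame of slot_left above 0.007 m or z of edge_right in the frame of slot_right above 0.007 m) and contact force between wedge and mould_top above 0.3 N), for 0.1 s.
3. both ends are up by more than 2 mm, the second by the wedge (z of edge_left in the frame of slot_left above 0.007 m and z of edge_right in the frame of slot_right above 0.007 m and contact force between wedge and mould_top above 0.3 N), for 0.1 s.
4. both ends are up by more than 6.3 mm (z of edge_left in the frame of slot_left above 0.0113 m and z of edge_right in the frame of slot_right above 0.0113 m), for 0.2 s.
At the end, for the whole second after the job is handed in: Both ends of the upper half stand more than 6 mm up (each edge point more than 11 mm above its slot point), the upper half is level within 0.025 rad (3.5 mm between its ends), and the wedge, released, stands at rest on the cork mat on its sole, within 0.08 rad of upright (z of edge_left in the frame of slot_left above 0.011 m and z of edge_right in the frame of slot_right above 0.011 m and angle between mould_top's own z axis and vertical below 0.025 rad and contact force between wedge and rest_mat above 0.5 N and angle between wedge's own z axis and vertical below 0.08 rad and z of wedge in the frame of rest_mat below 0.012 m and linear speed of wedge below 0.02 m/s); the robot touches nothing.
It fails at once if the upper half is cocked: one end gets more than 5.6 mm ahead of the other (0.04 rad) (angle between mould_top's own z axis and vertical above 0.04 rad).
It fails at once if the gripper or the arm pushes on the upper half (contact force between any of the fingers, the arm and mould_top above 2 N).
It fails at once if a bystander is moved by more than 20 mm (distance of any of spoon_blank, masking_tape, sanding_block, ochre_jar, eraser from where it was at the start of the episode above 0.02 m).
It also fails if it takes over 72 s, if anything falls off the work surface, if the arm or the gripper's body presses on something with over 40 N, if the wrist force passes 120 N, or if a joint passes its speed limit or range.

## Working session

There is one attempt and no reset: what is moved stays moved. The work goes in short steps, Python scripts to look and compute and a tool call to move; the robot and the scene stay as the last step left them, time stands still between calls to the robot, and variables do not carry over. Pictures are saved under pics/ and viewed, and the job is handed in when it is done.

Besides the shell and the picture viewer there is one more tool, called after "Call:" by a JSON object that holds its "fn" and its "kwargs", one argument or row to a line. send_rows: Moves the arm, as the interface text tells. Its arguments: {"type":"object","properties":{"increments":{"type":"array","items":{"type":"array"}}},"required":["increments"]}

```bash
mkdir -p pics; cat > h.py <<'E'
import numpy as np, cv2
from scipy.spatial.transform import Rotation as R
from station import arm
def save(name,cam,crop=None,scale=1):
    im,d=arm.get_image(cam)
    o=im[:,:,::-1]
    if crop: c0,r0,c1,r1=crop; o=o[r0:r1,c0:c1]
    if scale!=1: o=cv2.resize(o,None,fx=scale,fy=scale,interpolation=cv2.INTER_CUBIC)
    cv2.imwrite('pics/'+name+'.png',o); return im,d
def rot(c):
    r=np.array(c['rotation'],float)
    return r if r.shape==(3,3) else R.from_quat(r).as_matrix()
def ray(cam,px,c=None):
    c=c or arm.get_calibration(cam)
    v=np.array([(px[0]-c['cx'])/c['fx'],(px[1]-c['cy'])/c['fy'],1.])
    return np.array(c['xyz']),rot(c)@v
def atdepth(cam,px,d): o,v=ray(cam,px); return o+v*d
def atz(cam,px,z): o,v=ray(cam,px); return o+v*(z-o[2])/v[2]
def proj(cam,P,c=None):
    c=c or arm.get_calibration(cam)
    q=rot(c).T@(np.array(P)-c['xyz']); return np.array([c['fx']*q[0]/q[2]+c['cx'],c['fy']*q[1]/q[2]+c['cy']]),q[2]
def tri(rs):
    A=np.zeros((3,3));b=np.zeros(3)
    for o,v in rs:
        v=v/np.linalg.norm(v);M=np.eye(3)-np.outer(v,v);A+=M;b+=M@o
    return np.linalg.solve(A,b)
E
python3 - <<'E'
from h import *
for c in ('scene','top','wrist'):
    save(c+'0',c); k=arm.get_calibration(c); print(c,k)
o=arm.get_obs(); print(o, arm.grip_point_offset)
E
```

```text
scene {'fx': 427.30105615758345, 'fy': 427.30105615758345, 'cx': 259.10880357203547, 'cy': 194.8696192162391, 'xyz': array([-0.45955016,  0.73589406,  0.61464882]), 'rotation': array([-0.37274796,  0.75596517, -0.48049088,  0.24228938])}
top {'fx': 486.18650553395776, 'fy': 486.18650553395776, 'cx': 251.1869475871812, 'cy': 190.3988439446382, 'xyz': array([0.39095865, 0.03427432, 1.18193524]), 'rotation': array([-0.70109961,  0.71194572, -0.02872331,  0.02770567])}
wrist {'fx': 269.29967348676246, 'fy': 269.29967348676246, 'cx': 254.5160280221694, 'cy': 190.50035927653065, 'xyz': array([ 0.35902441, -0.57579366,  0.3728082 ]), 'rotation': array([ 0.83623323, -0.52703071, -0.08164232,  0.12762113])}
{'clock': 0.15, 'joint_positions': array([ 0.97545418,  0.42657654,  0.07385275,  1.60649056, -0.03406459,
        1.11081762, -0.0671099 ]), 'qvel': array([-0.00105209, -0.001741  , -0.00169756, -0.00205179,  0.00137726,
       -0.00023703, -0.00018214]), 'tau': array([ 4.29047141e-03, -9.50318241e+01,  3.76347676e+00, -4.63753152e+01,
        1.93433143e-02,  7.91583880e-03, -3.45991054e-05]), 'tcp_pos': array([ 0.29089534, -0.60872469,  0.23076577]), 'eef_rot': array([-0.15643199,  0.68995909, -0.68926448,  0.15620487]), 'wrist_force': array([-0.41252262,  0.2339611 , -0.01605525]), 'torque': array([-0.00895549,  0.00776532, -0.01080919]), 'gripper_width': 0.9997960533897289} 0.0187
```

View pics/scene0.png

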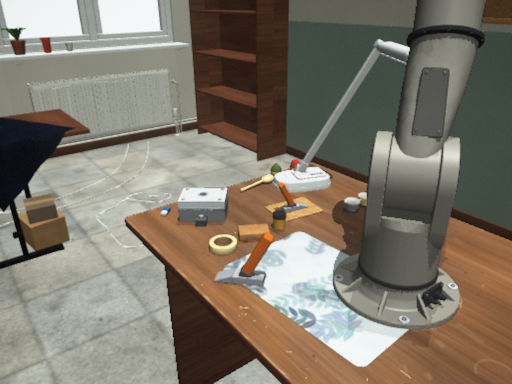

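View pics/top0.png

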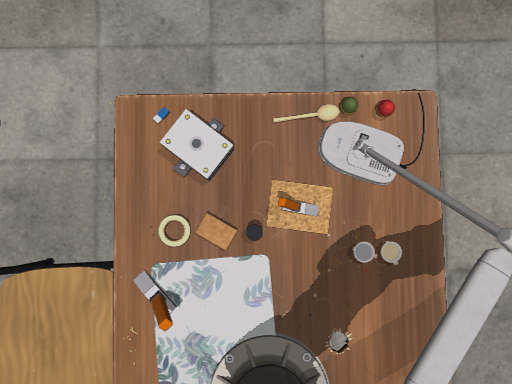

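View pics/wrist0.png

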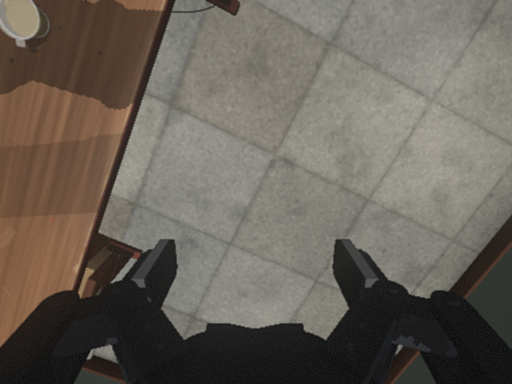

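Two wedge look-alikes show in the top view: a small one on the cork mat at (300,207) and a larger one at (155,300), which stands off the mat. The smaller one on the mat is meant. The mould is at (197,144). Next I'll locate points and confirm with a crop.

```bash
python3 - <<'E'
from h import *
save('topcrop','top',(255,170,345,245),7)
save('scenecrop','scene',(160,170,340,240),4)
for cam in ('top','scene'):
  for q in ('wedge','wedge_tip','wedge_grip','slot_left','slot_right','edge_left','edge_right','mould','rest_mat'):
    r=arm.place_of(q,cam); print(cam,q,[(np.round(x['pixel'],1).tolist(),round(x['conf'],2)) for x in r[:3]])
E
```

```text
top wedge [([299.9, 212.9], 0.97), ([155.8, 292.0], 0.6)]
top wedge_tip [([318.8, 209.5], 0.69), ([136.9, 272.3], 0.68), ([176.1, 229.3], 0.32)]
top wedge_grip [([288.6, 199.6], 0.77)]
top slot_left [([174.2, 127.5], 0.7)]
top slot_right [([219.3, 161.5], 0.7), ([298.9, 202.6], 0.7)]
top edge_left [([176.7, 128.6], 0.62)]
top edge_right [([222.4, 160.3], 0.88)]
top mould [([197.5, 148.5], 0.61)]
top rest_mat [([298.1, 205.7], 0.67)]
scene wedge [([295.9, 208.4], 0.72), ([238.9, 281.6], 0.65)]
scene wedge_tip [([216.3, 278.2], 0.9), ([225.4, 201.0], 0.58), ([304.1, 202.1], 0.52)]
scene wedge_grip [([283.6, 194.3], 0.82), ([261.1, 250.7], 0.78)]
scene slot_left [([185.6, 202.3], 0.62), ([297.0, 206.2], 0.27)]
scene slot_right [([221.9, 204.4], 0.92), ([185.3, 201.5], 0.47)]
scene edge_left [([184.6, 201.8], 0.72)]
scene edge_right []
scene mould [([203.0, 210.4], 0.66)]
scene rest_mat [([294.1, 208.1], 0.95), ([224.5, 201.0], 0.73), ([283.0, 192.0], 0.29)]
```

View pics/topcrop.png

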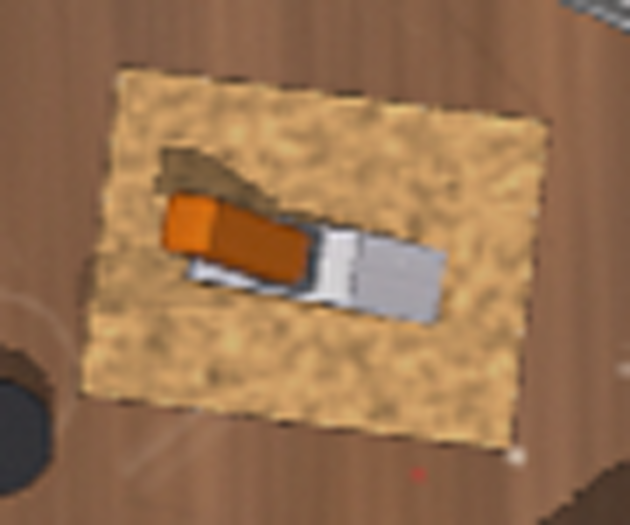

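View pics/scenecrop.png

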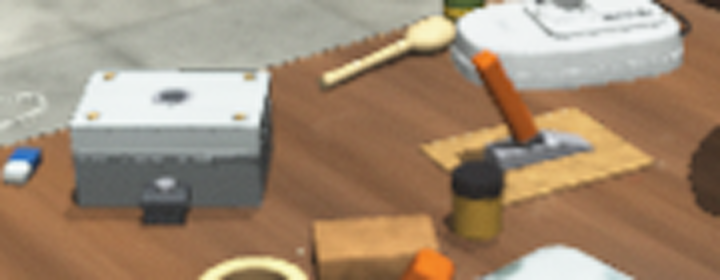

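The crops confirm it. The small wedge stands on the cork mat at top (300,207), with its tip to the right at (319,209) and its handle to the left at (288,200). The toe clamps put the mould's left end at top (174,128) and its right end at (220,161). Next are metric fits of the mould, wedge, mat and lamp arm.

```bash
python3 - <<'E'
from h import *
np.set_printoptions(precision=4,suppress=True)
o=arm.get_obs(); Rt=R.from_quat(o['eef_rot']).as_matrix(); print('tool axes\n',Rt)
def cloud(cam):
    im,d=arm.get_image(cam); c=arm.get_calibration(cam)
    u,v=np.meshgrid(np.arange(512),np.arange(384))
    P=np.stack([(u-c['cx'])/c['fx']*d,(v-c['cy'])/c['fy']*d,d],-1)@rot(c).T+c['xyz']; P[d==0]=np.nan
    return im,d,P
im,d,P=cloud('top'); np.savez('top.npz',im=im,d=d,P=P)
z=P[...,2]
for px in [(100+50,200),(260,100),(300,230),(330,200)]: print(px,P[px[1],px[0]])
# mould top
m=np.zeros_like(z,bool); m[100:190,150:245]=True
m&=(z>0.06)&(z<0.08)
Q=P[m]; print('mould top n',len(Q),Q.mean(0)); A=np.c_[Q[:,:2]-Q[:,:2].mean(0),np.ones(len(Q))]; print('plane',np.linalg.lstsq(A,Q[:,2],rcond=None)[0])
r=cv2.minAreaRect((Q[:,:2]*1000).astype(np.float32)); print(r, cv2.boxPoints(r))
# regions
for q,cam in (('rest_mat','top'),('wedge','top'),('mould_top','top')):
    for x in arm.regions_of(q,cam)[:2]:
        M=x['pixels']&(z<.1 if q!='x' else True); QQ=P[M]; rr=cv2.minAreaRect((QQ[:,:2]*1000).astype(np.float32)); print(q,round(x['conf'],2),M.sum(),np.nanmedian(QQ,0),rr)
im,d,S=cloud('scene'); np.savez('scene.npz',im=im,d=d,P=S)
for px in [(310,160),(330,125),(350,90),(370,55),(380,42),(400,50)]: print('lamp',px,S[px[1]-2:px[1]+3,px[0]-2:px[0]+3].reshape(-1,3).tolist()[12])
for px in [(370,150),(400,168),(430,190),(460,208),(490,228),(505,238)]: print('lampT',px,P[px[1],px[0]])
E
```

```text
tool axes
 [[-0.9023  0.      0.4311]
 [-0.4311  0.0001 -0.9023]
 [-0.     -1.     -0.0001]]
(150, 200) [0.4657 0.2781 0.0019]
(260, 100) [0.7093 0.0066 0.0012]
(300, 230) [ 0.3874 -0.0844  0.0055]
(330, 200) [ 0.459  -0.1593  0.0025]
mould top n 2597 [0.5908 0.1569 0.0696]
plane [0.0079 0.0041 0.0696]
((591.4459228515625, 157.1580047607422), (140.9265594482422, 100.14122772216797), 51.671302795410156) [[508.4679 132.9344]
 [587.0253  70.8296]
 [674.424  181.3816]
 [595.8666 243.4864]]
rest_mat 0.77 2412 [ 0.4465 -0.0863  0.0041] ((444.971435546875, -85.45480346679688), (151.04591369628906, 115.55757141113281), 81.5838623046875)
wedge 0.8 885 [0.2426 0.2609 0.0194] ((230.01751708984375, 259.1633605957031), (150.8185577392578, 60.500186920166016), 29.820880889892578)
wedge 0.69 435 [ 0.4419 -0.0809  0.0203] ((443.9771728515625, -79.18820190429688), (103.68132781982422, 28.56153678894043), 77.75904846191406)
mould_top 0.58 2631 [0.5903 0.1559 0.0695] ((600.6602172851562, 162.06890869140625), (160.05447387695312, 108.47437286376953), 51.744380950927734)
lamp (310, 160) [0.5493453711859828, -0.246935382020824, 0.09825712372964712]
lamp (330, 125) [0.4864594592939748, -0.26905745570342543, 0.2326746090113348]
lamp (350, 90) [0.4328241522775905, -0.29101802419357037, 0.3511108055261854]
lamp (370, 55) [0.38949813848335124, -0.31653484916343044, 0.45631746416794394]
lamp (380, 42) [0.3387649252271573, -0.29123628482701347, 0.4974417998009988]
lamp (400, 50) [0.20852666762283245, -0.20416472407254904, 0.4930515361946492]
lampT (370, 150) [ 0.5626 -0.2334  0.1121]
lampT (400, 168) [ 0.5075 -0.2633  0.225 ]
lampT (430, 190) [ 0.4554 -0.2841  0.3241]
lampT (460, 208) [ 0.42   -0.3031  0.3995]
lampT (490, 228) [ 0.3874 -0.318   0.4641]
lampT (505, 238) [ 0.3733 -0.3224  0.4964]
```

```bash
python3 - <<'E'
from h import *
np.set_printoptions(precision=3,suppress=True)
S=np.load('scene.npz');T=np.load('top.npz')
for n,D in (('scene',S),('top',T)):
    P=D['P'].reshape(-1,3)
    th=np.arctan2(-.609,.291); u=np.array([np.cos(th),np.sin(th)]); w=np.array([-u[1],u[0]])
    r=P[:,:2]@u; l=P[:,:2]@w; z=P[:,2]
    m=(np.abs(l)<.15)&(z>.05)&(r>-.2)&(r<1.2)
    print(n)
    for zb in np.arange(.05,1.2,.08):
        k=m&(z>=zb)&(z<zb+.08)
        if k.sum()>5: print(round(zb,2),k.sum(),'r',r[k].min(),r[k].max(),'l',l[k].min(),l[k].max())
P=S['P']
for px in [(376,44),(384,46),(392,48),(398,50),(404,54),(408,58)]: print(px,P[px[1],px[0]],S['im'][px[1],px[0]])
E
python3 -c "
import cv2;i=cv2.imread('pics/scene0.png')[0:130,320:512];cv2.imwrite('pics/lamp.png',cv2.resize(i,None,fx=4,fy=4))"
```

```text
scene
0.05 2655 r -0.08796988286549795 0.025856202447701423 l -0.10014231755813695 0.08671144581038241
0.13 2724 r -0.08618327686245396 0.0011923026070287833 l -0.08733744294449948 0.08371067098992294
0.21 3181 r -0.0934623722420272 -0.013430050738159956 l -0.08898834888497598 0.07513999379744365
0.29 4360 r -0.09205005740872149 0.037437976494279226 l -0.08892813674850374 0.07827658576811113
0.37 2706 r -0.04136269783543695 0.0641392361878894 l -0.06776907599306571 0.049410817402107454
0.45 3530 r -0.007409835366990166 0.3988392818445834 l -0.08165066030309474 0.14980789687156873
0.53 3116 r 0.045058815110890514 0.65661413683413 l -0.08281379006201793 0.058882859519849326
top
0.05 607 r -0.04277649540320106 0.08786088063353245 l 0.010428427167797237 0.08804179841913026
0.13 237 r -0.010503933727185279 0.07590778314000506 l 0.039804966210822225 0.0873882653738671
0.21 70 r 0.04038178957078911 0.06983307347438777 l 0.07622744143971694 0.08858393921510539
0.45 4227 r 0.23460421741605741 0.436581464076945 l 0.0575522501300345 0.14994715808279555
(376, 44) [ 0.375 -0.32   0.488] [129 134 131]
(384, 46) [ 0.303 -0.265  0.491] [164 168 166]
(392, 48) [ 0.254 -0.233  0.492] [181 185 184]
(398, 50) [ 0.216 -0.206  0.492] [180 183 182]
(404, 54) [ 0.18  -0.182  0.488] [112 116 115]
(408, 58) [ 0.076 -0.048  0.5  ] [39 40 36]
```

View pics/lamp.png

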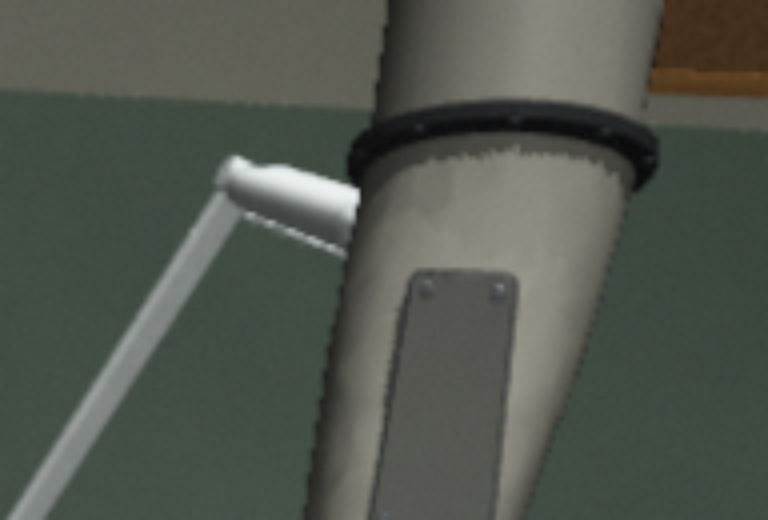

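```bash
python3 - <<'E'
from h import *
np.set_printoptions(precision=3,suppress=True)
T=np.load('top.npz')
P=T['P'];
for (a,b) in [(505,235),(500,260),(480,300),(460,330),(440,360),(425,380)]: print((a,b),P[b,a])
Q=P[200:384,380:512].reshape(-1,3); Q=Q[Q[:,2]>.4]; print(len(Q),Q.min(0),Q.max(0))
E
```

```text
(505, 235) [ 0.377 -0.324  0.494]
(500, 260) [ 0.343 -0.313  0.498]
(480, 300) [ 0.289 -0.28   0.502]
(460, 330) [ 0.248 -0.252  0.499]
(440, 360) [ 0.208 -0.222  0.499]
(425, 380) [ 0.181 -0.201  0.497]
6490 [ 0.172 -0.337  0.4  ] [ 0.423 -0.178  0.504]
```

Call:
{"fn": "send_rows", "kwargs": {
  "increments": [
    [0, [0, -0.02, 0.01], [0, 0, 0]],
    [0, [0, -0.02, 0.01], [0, 0, 0]],
    [0, [0, -0.02, 0.01], [0, 0, 0]],
    [0, [0, -0.02, 0.01], [0, 0, 0]],
    [0, [0, -0.02, 0.01], [0, 0, 0]],
    [0, [0, -0.02, 0.01], [0, 0, 0]]
  ]
}}

```text
clock: 2.0
tcp_pos: [0.3167, -0.6629, 0.3525]
eef_rot: [-0.157, 0.692, -0.688, 0.156]
wrist_force: [0.3, -0.6, 0.2]
gripper_width: 0.999
```

Call:
{"fn": "send_rows", "kwargs": {
  "increments": [
    [0, [-0.02, 0, -0.001], [0, -0.0262, 0]],
    [0, [-0.038, 0, -0.001], [0, -0.0524, 0]],
    [0, [-0.038, 0, -0.001], [0, -0.0524, 0]],
    [0, [-0.038, 0, -0.001], [0, -0.0524, 0]],
    [0, [-0.038, 0, -0.001], [0, -0.0524, 0]],
    [0, [-0.038, 0, -0.001], [0, -0.0524, 0]]
  ]
}}

```text
clock: 2.6
tcp_pos: [0.4921, -0.5461, 0.3532]
eef_rot: [-0.256, 0.66, -0.659, 0.253]
wrist_force: [0.4, 0.0, 0.1]
gripper_width: 0.997
```

```bash
python3 - <<'E'
from h import *
np.set_printoptions(precision=3,suppress=True)
o=arm.get_obs(); print(o['joint_positions'],np.hypot(*o['tcp_pos'][:2]),np.degrees(np.arctan2(o['tcp_pos'][1],o['tcp_pos'][0])))
E
```

```text
[ 0.759  0.463 -0.015  1.285  0.009  1.397 -0.091] 0.7351334742534991 -47.97624243897149
```

Call:
{"fn": "send_rows", "kwargs": {
  "increments": [
    [0, [-0.038, 0, -0.001], [0, -0.0524, 0]],
    [0, [-0.038, 0, -0.001], [0, -0.0524, 0]],
    [0, [-0.038, 0, -0.001], [0, -0.0524, 0]],
    [0, [-0.038, 0, -0.001], [0, -0.0524, 0]],
    [0, [-0.038, 0, -0.001], [0, -0.0524, 0]],
    [0, [-0.038, 0, -0.001], [0, -0.0524, 0]],
    [0, [-0.038, 0, -0.001], [0, -0.0524, 0]],
    [0, [-0.038, 0, -0.001], [0, -0.0524, 0]],
    [0, [-0.038, 0, -0.001], [0, -0.0524, 0]],
    [0, [-0.038, 0, -0.001], [0, -0.0524, 0]],
    [0, [-0.038, 0, -0.001], [0, -0.0524, 0]],
    [0, [-0.038, 0, -0.001], [0, -0.0524, 0]],
    [0, [-0.038, 0, -0.001], [0, -0.0524, 0]]
  ]
}}

```text
clock: 3.9
tcp_pos: [0.7238, -0.0882, 0.346]
eef_rot: [-0.472, 0.531, -0.524, 0.47]
wrist_force: [0.6, -0.1, 0.2]
gripper_width: 1.001
```

```bash
cat >> h.py <<'E'
import json
def Rtool(zdir_deg,tilt=0.0):
    """tool z along horizontal heading zdir; tool y down, tilted by tilt(rad) about tool z"""
    a=np.radians(zdir_deg); z=np.array([np.cos(a),np.sin(a),0]); y=np.array([0,0,-1.]); x=np.cross(y,z)
    return R.from_matrix(np.c_[x,y,z])*R.from_rotvec([0,0,tilt])
def plan(p0,q0,p1,R1,n,grip,vmax=.035,wmax=.12):
    """straight line with constant-rate turn, as rows"""
    R0=R.from_quat(q0); dR=(R0.inv()*R1).as_rotvec(); p0=np.array(p0);p1=np.array(p1)
    need=max(np.linalg.norm(p1-p0)/vmax,np.linalg.norm(dR)/wmax,1); n=n or int(np.ceil(need))
    rows=[]
    for i in range(n):
        Ri=R0*R.from_rotvec(dR*i/n); rows.append([grip,[round(float(v),4) for v in Ri.inv().apply((p1-p0)/n)],[round(float(v),3) for v in dR/n]])
    return rows
def go(p1,R1,grip,n=None,**k):
    o=arm.get_obs(); r=plan(o['tcp_pos'],o['eef_rot'],p1,R1,n,grip,**k); print(len(r)); print(json.dumps(r))
E
python3 - <<'E'
from h import *
np.set_printoptions(precision=3,suppress=True)
o=arm.get_obs(); print(o['joint_positions'],o['tcp_pos'],R.from_quat(o['eef_rot']).as_matrix())
# target above wedge: TCP such that the camera sees it
go([.50,-.09,.30],Rtool(-12),0)
E
```

```text
[ 0.219  0.474 -0.284  1.293  0.124  1.402 -0.169] [ 0.724 -0.088  0.346] [[-0.112 -0.009  0.994]
 [-0.994  0.005 -0.111]
 [-0.004 -1.    -0.01 ]]
7
[[0, [0.0038, 0.0069, -0.0317], [0.001, 0.014, -0.001]], [0, [0.0043, 0.0068, -0.0316], [0.001, 0.014, -0.001]], [0, [0.0047, 0.0068, -0.0316], [0.001, 0.014, -0.001]], [0, [0.0052, 0.0067, -0.0315], [0.001, 0.014, -0.001]], [0, [0.0056, 0.0067, -0.0315], [0.001, 0.014, -0.001]], [0, [0.006, 0.0067, -0.0314], [0.001, 0.014, -0.001]], [0, [0.0065, 0.0066, -0.0313], [0.001, 0.014, -0.001]]]
```

Call:
{"fn": "send_rows", "kwargs": {
  "increments": [
    [0, [0.004, 0.007, -0.032], [0.001, 0.014, -0.001]],
    [0, [0.004, 0.007, -0.032], [0.001, 0.014, -0.001]],
    [0, [0.005, 0.007, -0.032], [0.001, 0.014, -0.001]],
    [0, [0.005, 0.007, -0.032], [0.001, 0.014, -0.001]],
    [0, [0.006, 0.007, -0.032], [0.001, 0.014, -0.001]],
    [0, [0.006, 0.007, -0.031], [0.001, 0.014, -0.001]],
    [0, [0.007, 0.007, -0.031], [0.001, 0.014, -0.001]],
    [0, [0, 0, 0], [0, 0, 0]]
  ]
}}

```text
clock: 4.7
tcp_pos: [0.488, -0.0782, 0.2914]
eef_rot: [-0.452, 0.547, -0.544, 0.448]
wrist_force: [0.3, -0.2, 0.2]
gripper_width: 0.999
```

```bash
python3 - <<'E'
from h import *
np.set_printoptions(precision=4,suppress=True)
o=arm.get_obs(); print(o['joint_positions'],o['tcp_pos'])
im,d=save('w1','wrist'); c=arm.get_calibration('wrist')
D=dict(c=c)
for q in ('wedge_tip','wedge_grip','wedge','rest_mat'):
    r=arm.place_of(q,'wrist'); 
    for x in r[:2]: print(q,np.round(x['pixel'],1),round(x['conf'],2))
    if r: D[q]=r[0]['pixel']
np.save('w1.npy',D,allow_pickle=True); np.savez('w1.npz',im=im,d=d)
print(tri([ray('top',(318.8,209.5)),ray('wrist',D['wedge_tip'])]),tri([ray('top',(288.6,199.6)),ray('wrist',D['wedge_grip'])]))
E
```

```text
[ 0.3172  0.0957 -0.3072  1.9057  0.0306  1.1524 -0.1929] [ 0.488  -0.0782  0.2914]
wedge_tip [230.5 188.6] 0.63
wedge_grip [222.3 147.8] 0.55
wedge [227.5 163.5] 0.61
rest_mat [230.8 160.9] 0.59
[ 0.4363 -0.1341 -0.028 ] [ 0.4555 -0.048   0.0897]
```

View pics/w1.png

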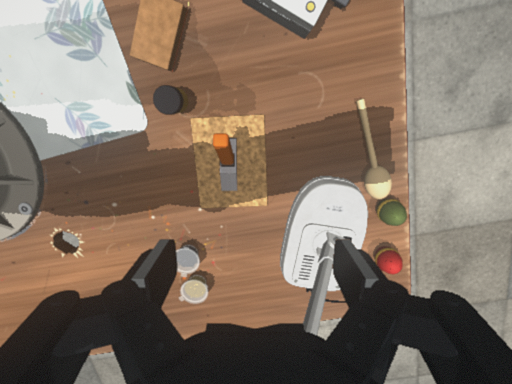

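The wrist view shows the small wedge on the mat, with its handle at (222,145) and its tip at (229,190). I'll go lower over it for a better fit.

```bash
python3 - <<'E'
from h import *
go([.452,-.11,.185],Rtool(-12),0)
E
```

```text
4
[[0, [0.0098, 0.0269, -0.0083], [0.001, 0.005, -0.0]], [0, [0.0099, 0.0269, -0.0083], [0.001, 0.005, -0.0]], [0, [0.0099, 0.0268, -0.0083], [0.001, 0.005, -0.0]], [0, [0.0099, 0.0268, -0.0083], [0.001, 0.005, -0.0]]]
```

Call:
{"fn": "send_rows", "kwargs": {
  "increments": [
    [0, [0.01, 0.027, -0.008], [0.001, 0.005, 0]],
    [0, [0.01, 0.027, -0.008], [0.001, 0.005, 0]],
    [0, [0.01, 0.027, -0.008], [0.001, 0.005, 0]],
    [0, [0.01, 0.027, -0.009], [0.001, 0.005, 0]],
    [0, [0, 0, 0], [0, 0, 0]]
  ]
}}

```text
clock: 5.45
tcp_pos: [0.4558, -0.1099, 0.1811]
eef_rot: [-0.445, 0.55, -0.548, 0.447]
wrist_force: [-0.1, 0.5, 0.8]
gripper_width: 0.999
```

```bash
python3 - <<'E'
from h import *
np.set_printoptions(precision=4,suppress=True)
o=arm.get_obs(); print(o['joint_positions'],o['tcp_pos'])
im,d=save('w2','wrist'); c=arm.get_calibration('wrist'); np.savez('w2.npz',im=im,d=d); np.save('w2.npy',c,allow_pickle=True)
for q in ('wedge_tip','wedge_grip','wedge','rest_mat'):
    r=arm.place_of(q,'wrist')
    for x in r[:2]: print(q,np.round(x['pixel'],1),round(x['conf'],2))
u,v=np.meshgrid(np.arange(512),np.arange(384))
P=np.stack([(u-c['cx'])/c['fx']*d,(v-c['cy'])/c['fy']*d,d],-1)@rot(c).T+c['xyz']
hsv=cv2.cvtColor(im,cv2.COLOR_RGB2HSV)
w=arm.regions_of('wedge','wrist')
for x in w[:2]:
    M=x['pixels']; Q=P[M]; print('wedge',x['conf'],M.sum(),Q.min(0),Q.max(0))
    H=M&(P[...,2]>.025)&(hsv[...,1]>150); 
    for lo,hi in ((.03,.05),(.05,.07),(.07,.09),(.09,.11)):
        k=H&(P[...,2]>lo)&(P[...,2]<hi)
        if k.sum()>4: print('handle',lo,k.sum(),P[k].mean(0),P[k].min(0),P[k].max(0))
    K=M&(P[...,2]<.025)&(hsv[...,1]<80); Q=P[K]; print('steel',K.sum(),Q.mean(0),cv2.minAreaRect((Q[:,:2]*1000).astype(np.float32)))
    Q=P[M&(P[...,2]<.12)]; rr=cv2.minAreaRect((Q[:,:2]*1000).astype(np.float32)); print(rr,cv2.boxPoints(rr))
w=arm.regions_of('rest_mat','wrist')
for x in w[:1]:
    Q=P[x['pixels']&(P[...,2]<.012)]; print('mat',np.median(Q,0),cv2.minAreaRect((Q[:,:2]*1000).astype(np.float32)))
E
```

```text
[ 0.358   0.1619 -0.2805  2.0925  0.0531  0.893  -0.1595] [ 0.4558 -0.1099  0.1811]
wedge_tip [241.6 185.3] 0.96
wedge_grip [232.1 124.9] 0.95
wedge [234.9 154.8] 0.91
wedge [237.7 188.2] 0.47
rest_mat [232.3 124.9] 0.7
rest_mat [241.6 150.5] 0.69
wedge 0.56 2151 [ 0.4229 -0.1277  0.0039] [ 0.4716 -0.0242  0.3253]
handle 0.03 101 [ 0.4457 -0.0713  0.0423] [ 0.4372 -0.0761  0.0322] [ 0.4557 -0.0653  0.05  ]
handle 0.05 158 [ 0.4478 -0.0617  0.0606] [ 0.438  -0.0681  0.051 ] [ 0.4581 -0.0553  0.07  ]
handle 0.07 216 [ 0.4499 -0.0514  0.0804] [ 0.4398 -0.0581  0.0701] [ 0.4616 -0.039   0.0899]
handle 0.09 603 [ 0.4525 -0.0358  0.099 ] [ 0.4421 -0.0477  0.09  ] [ 0.4625 -0.0247  0.1045]
steel 879 [ 0.442  -0.0961  0.0157] ((442.6521911621094, -82.91822814941406), (87.30094909667969, 26.17337417602539), 78.14785766601562)
((443.8417663574219, -75.69217681884766), (103.45179748535156, 33.433509826660156), 84.66826629638672) [[ 422.3908 -125.6409]
 [ 455.6797 -128.7476]
 [ 465.2927  -25.7434]
 [ 432.0038  -22.6367]]
mat [ 0.4547 -0.0763  0.0052] ((445.2335205078125, -82.47627258300781), (151.24810791015625, 116.14269256591797), 81.40043640136719)
```

View pics/w2.png

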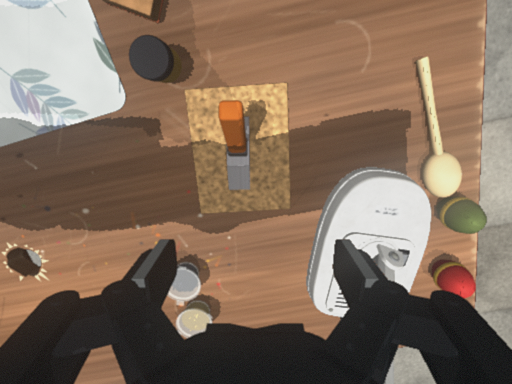

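```bash
python3 - <<'E'
from h import *
o=arm.get_obs(); Rg=Rtool(-11.85)
a=plan(o['tcp_pos'],o['eef_rot'],[.4505,-.0457,.125],Rg,4,0); b=plan([.4505,-.0457,.125],Rg.as_quat(),[.4505,-.0457,.0525],Rg,4,0)
print(json.dumps(a));print(json.dumps(b))
E
```

```text
[[0, [-0.015, 0.015, -0.0054], [-0.002, 0.0, -0.001]], [0, [-0.0151, 0.015, -0.0054], [-0.002, 0.0, -0.001]], [0, [-0.0151, 0.015, -0.0054], [-0.002, 0.0, -0.001]], [0, [-0.0151, 0.015, -0.0053], [-0.002, 0.0, -0.001]]]
[[0, [0.0, 0.0181, 0.0], [0.0, 0.0, 0.0]], [0, [0.0, 0.0181, 0.0], [0.0, 0.0, 0.0]], [0, [0.0, 0.0181, 0.0], [0.0, 0.0, 0.0]], [0, [0.0, 0.0181, 0.0], [0.0, 0.0, 0.0]]]
```

Call:
{"fn": "send_rows", "kwargs": {
  "increments": [
    [0, [-0.015, 0.015, -0.005], [-0.002, 0, -0.001]],
    [0, [-0.015, 0.015, -0.005], [-0.002, 0, -0.001]],
    [0, [-0.015, 0.015, -0.005], [-0.002, 0, -0.001]],
    [0, [-0.015, 0.014, -0.005], [-0.002, 0, -0.001]],
    [0, [0, 0, 0], [0, 0, 0]]
  ]
}}

```text
clock: 6.3
tcp_pos: [0.4556, -0.044, 0.1281]
eef_rot: [0.444, -0.547, 0.551, -0.448]
wrist_force: [0.1, -0.1, 0.4]
gripper_width: 0.999
```

```bash
python3 - <<'E'
from h import *
print(arm.get_obs()['tcp_pos'])
go([.4505,-.0457,.0525],Rtool(-11.85),0,n=5)
E
```

```text
[ 0.45559528 -0.04395508  0.12810562]
5
[[0, [0.0006, 0.0151, -0.001], [-0.002, 0.0, -0.0]], [0, [0.0006, 0.0151, -0.001], [-0.002, 0.0, -0.0]], [0, [0.0006, 0.0151, -0.001], [-0.002, 0.0, -0.0]], [0, [0.0006, 0.0151, -0.001], [-0.002, 0.0, -0.0]], [0, [0.0006, 0.0151, -0.0009], [-0.002, 0.0, -0.0]]]
```

Call:
{"fn": "send_rows", "kwargs": {
  "increments": [
    [0, [0.001, 0.015, -0.002], [-0.002, 0, 0]],
    [0, [0.001, 0.015, -0.001], [-0.002, 0, 0]],
    [0, [0.001, 0.015, -0.001], [-0.002, 0, 0]],
    [0, [0, 0.015, -0.001], [-0.002, 0, 0]],
    [0, [0, 0.015, -0.001], [-0.002, 0, 0]],
    [0, [0, 0, 0], [0, 0, 0]]
  ]
}}

```text
clock: 6.9
tcp_pos: [0.455, -0.0478, 0.0562]
eef_rot: [0.445, -0.547, 0.55, -0.448]
wrist_force: [-0.5, -0.1, -0.2]
gripper_width: 0.995
```

```bash
python3 - <<'E'
from h import *
np.set_printoptions(precision=4,suppress=True)
o=arm.get_obs();print(o['tcp_pos'],R.from_quat(o['eef_rot']).as_matrix())
go([.4505,-.0457,.0525],Rtool(-11.85),0)
save('w3','wrist')
E
```

```text
[ 0.455  -0.0478  0.0562] [[-0.2041  0.0065  0.9789]
 [-0.979  -0.0012 -0.2041]
 [-0.0002 -1.      0.0066]]
1
[[0, [-0.0011, 0.0036, -0.0049], [-0.007, 0.001, -0.0]]]
```

View pics/w3.png

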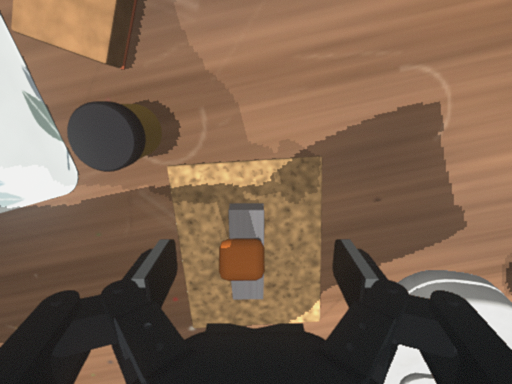

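The handle at (242,258) is left of the midpoint between the jaws, near column 256, so I need about 5 mm along −z of the tool.

Call:
{"fn": "send_rows", "kwargs": {
  "increments": [
    [0, [-0.001, 0.003, -0.006], [-0.007, 0, 0]],
    [0, [0, 0, 0], [0, 0, 0]]
  ]
}}

```text
clock: 7.15
tcp_pos: [0.4508, -0.0459, 0.0556]
eef_rot: [0.445, -0.548, 0.549, -0.447]
wrist_force: [0.6, -0.0, -0.0]
gripper_width: 0.996
```

Call:
{"fn": "send_rows", "kwargs": {
  "increments": [
    [0, [0, 0.004, 0], [0, 0, 0]],
    [1, [0, 0, 0], [0, 0, 0]],
    [1, [0, 0, 0], [0, 0, 0]],
    [1, [0, 0, 0], [0, 0, 0]],
    [1, [0, 0, 0], [0, 0, 0]],
    [1, [0, 0, 0], [0, 0, 0]],
    [1, [0, 0, 0], [0, 0, 0]],
    [1, [0, 0, 0], [0, 0, 0]]
  ]
}}

```text
clock: 7.95
tcp_pos: [0.4516, -0.0461, 0.0527]
eef_rot: [0.445, -0.548, 0.55, -0.447]
wrist_force: [-0.4, 0.3, -2.4]
gripper_width: 0.226
```

```bash
python3 - <<'E'
from h import *
np.set_printoptions(precision=4,suppress=True)
o=arm.get_obs();print(o)
E
```

```text
{'clock': 7.95, 'joint_positions': array([ 0.2151,  0.3473, -0.2948,  2.2236,  0.1808,  0.5874, -0.4196]), 'qvel': array([-0.0005,  0.0009, -0.0019,  0.0033,  0.0001, -0.0013,  0.    ]), 'tau': array([ -0.0038, -69.2357,  -2.3956, -29.0897,   0.0475,  -0.0052,
         0.0009]), 'tcp_pos': array([ 0.4516, -0.0461,  0.0527]), 'eef_rot': array([ 0.4447, -0.5476,  0.55  , -0.4471]), 'wrist_force': array([-0.3966,  0.3398, -2.3635]), 'torque': array([0.0663, 0.0339, 0.0013]), 'gripper_width': 0.22629844935779156}
```

Opening 0.226 (19 mm) confirms the handle is in the jaws. Lifting.

Call:
{"fn": "send_rows", "kwargs": {
  "increments": [
    [1, [0, -0.01, 0], [0, 0, 0]],
    [1, [0, -0.02, 0], [0, 0, 0]],
    [1, [0, -0.025, 0], [0, 0, 0]],
    [1, [0, -0.025, 0], [0, 0, 0]],
    [1, [0, -0.02, 0], [0, 0, 0]],
    [1, [0, 0, 0], [0, 0, 0]]
  ]
}}

```text
clock: 8.55
tcp_pos: [0.4501, -0.0454, 0.1589]
eef_rot: [0.445, -0.548, 0.549, -0.447]
wrist_force: [0.6, -0.2, -1.9]
gripper_width: 0.227
```

```bash
python3 - <<'E'
from h import *
np.set_printoptions(precision=4,suppress=True)
o=arm.get_obs();print(o['tcp_pos'],o['wrist_force'],o['torque'],o['joint_positions'],o['gripper_width'])
save('w4','wrist'); save('s4','scene',(230,130,350,240),5)
go([.479,.015,.155],Rtool(141.7),1,n=19)
E
```

```text
[ 0.4501 -0.0454  0.1589] [ 0.6445 -0.1514 -1.944 ] [ 0.0992  0.0075 -0.0236] [ 0.2665  0.1686 -0.3359  2.1457  0.0743  0.8348 -0.3199] 0.22668510029219988
19
[[1, [-0.0034, 0.0001, 0.0009], [-0.0, -0.141, -0.0]], [1, [-0.0033, 0.0001, 0.0014], [-0.0, -0.141, -0.0]], [1, [-0.0031, 0.0001, 0.0018], [-0.0, -0.141, -0.0]], [1, [-0.0028, 0.0001, 0.0022], [-0.0, -0.141, -0.0]], [1, [-0.0024, 0.0001, 0.0026], [-0.0, -0.141, -0.0]], [1, [-0.002, 0.0001, 0.0029], [-0.0, -0.141, -0.0]], [1, [-0.0016, 0.0001, 0.0032], [-0.0, -0.141, -0.0]], [1, [-0.0011, 0.0001, 0.0034], [-0.0, -0.141, -0.0]], [1, [-0.0007, 0.0001, 0.0035], [-0.0, -0.141, -0.0]], [1, [-0.0002, 0.0001, 0.0035], [-0.0, -0.141, -0.0]], [1, [0.0003, 0.0001, 0.0035], [-0.0, -0.141, -0.0]], [1, [0.0008, 0.0001, 0.0035], [-0.0, -0.141, -0.0]], [1, [0.0013, 0.0001, 0.0033], [-0.0, -0.141, -0.0]], [1, [0.0018, 0.0001, 0.0031], [-0.0, -0.141, -0.0]], [1, [0.0022, 0.0001, 0.0028], [-0.0, -0.141, -0.0]], [1, [0.0025, 0.0001, 0.0025], [-0.0, -0.141, -0.0]], [1, [0.0029, 0.0001, 0.0021], [-0.0, -0.141, -0.0]], [1, [0.0031, 0.0001, 0.0017], [-0.0, -0.141, -0.0]], [1, [0.0033, 0.0001, 0.0012], [-0.0, -0.141, -0.0]]]
```

View pics/w4.png

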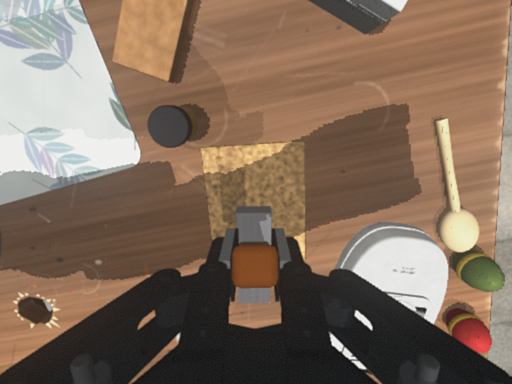

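View pics/s4.png

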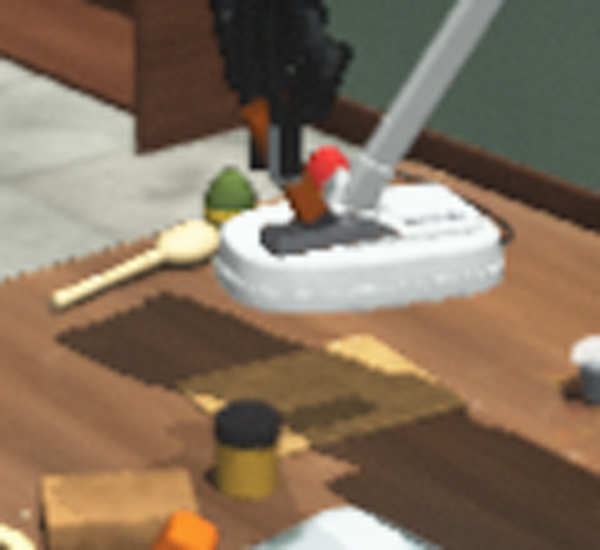

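```bash
python3 - <<'E'
from h import *
go([.50,.02,.19],Rtool(-38.3),1,n=5)
E
```

```text
5
[[1, [-0.0149, -0.0067, 0.0073], [0.0, 0.093, -0.0]], [1, [-0.0155, -0.0067, 0.0059], [0.0, 0.093, -0.0]], [1, [-0.016, -0.0067, 0.0044], [0.0, 0.093, -0.0]], [1, [-0.0163, -0.0067, 0.0029], [0.0, 0.093, -0.0]], [1, [-0.0165, -0.0067, 0.0014], [0.0, 0.093, -0.0]]]
```

Call:
{"fn": "send_rows", "kwargs": {
  "increments": [
    [1, [-0.015, -0.007, 0.007], [0, 0.093, 0]],
    [1, [-0.015, -0.007, 0.006], [0, 0.093, 0]],
    [1, [-0.016, -0.007, 0.004], [0, 0.093, 0]],
    [1, [-0.016, -0.007, 0.003], [0, 0.093, 0]],
    [1, [-0.016, -0.007, 0.001], [0, 0.093, 0]],
    [1, [0, 0, 0], [0, 0, 0]]
  ]
}}

```text
clock: 9.25
tcp_pos: [0.4965, 0.0207, 0.1861]
eef_rot: [-0.305, 0.641, -0.638, 0.298]
wrist_force: [0.8, -0.1, -2.8]
gripper_width: 0.223
```

```bash
cat >> h.py <<'E'
def cloud(cam):
    im,d=arm.get_image(cam); c=arm.get_calibration(cam)
    u,v=np.meshgrid(np.arange(512),np.arange(384))
    P=np.stack([(u-c['cx'])/c['fx']*d,(v-c['cy'])/c['fy']*d,d],-1)@rot(c).T+c['xyz']; P[d==0]=np.nan
    return im,d,P
def obs():
    o=arm.get_obs(); Q=R.from_quat(o['eef_rot']); M=Q.as_matrix()
    print('t',round(o['clock'],2),'tcp',np.round(o['tcp_pos'],4),'F',np.round(o['wrist_force'],1),'T',np.round(o['torque'],2),'w',round(o['gripper_width'],3),'zhead',round(np.degrees(np.arctan2(M[1,2],M[0,2])),1),'tilt x,z',np.round([M[2,0],M[2,2]],4),'j',np.round(o['joint_positions'],2)); return o
E
python3 - <<'E'
from h import *
np.set_printoptions(precision=4,suppress=True)
obs()
im,d,P=cloud('wrist'); cv2.imwrite('pics/w5.png',im[:,:,::-1]); np.savez('w5.npz',im=im,d=d,P=P)
z=P[...,2]
m=(z>.062)&(z<.078)&(np.hypot(P[...,0]-.591,P[...,1]-.157)<.1)
Q=P[m];print(len(Q),Q.mean(0)); r=cv2.minAreaRect((Q[:,:2]*1000).astype(np.float32)); print(r,cv2.boxPoints(r))
A=np.c_[Q[:,:2]-Q[:,:2].mean(0),np.ones(len(Q))]; print('plane',np.linalg.lstsq(A,Q[:,2],rcond=None)[0])
t=(np.abs(z)<.01)&(np.hypot(P[...,0]-.591,P[...,1]-.157)<.2); Q=P[t];A=np.c_[Q[:,:2]-Q[:,:2].mean(0),np.ones(len(Q))]; print('table',Q.mean(0),np.linalg.lstsq(A,Q[:,2],rcond=None)[0])
for q in ('slot_right','edge_right','slot_left','mould'):
    for x in arm.place_of(q,'wrist')[:1]: print(q,x['pixel'],x['conf'])
E
```

```text
t 9.25 tcp [0.4965 0.0207 0.1861] F [ 0.8 -0.1 -2.8] T [ 0.09 -0.1   0.02] w 0.223 zhead -39.5 tilt x,z [ 0.0065 -0.0087] j [ 0.11  0.21 -0.31  2.02  0.08  0.93 -0.94]
9451 [0.5654 0.129  0.0679]
((565.0400390625, 128.43153381347656), (63.385581970214844, 100.30998992919922), 51.685367584228516) [[506.0386 134.6599]
 [584.7437  72.4697]
 [624.0414 122.2032]
 [545.3364 184.3933]]
plane [0.0031 0.0067 0.0679]
table [ 0.5437  0.0927 -0.0012] [-0.0019  0.0005 -0.0012]
slot_right [241.3, 82.4] 0.66
edge_right [240.0, 81.5] 0.72
mould [239.7, 16.2] 0.56
```

View pics/w5.png

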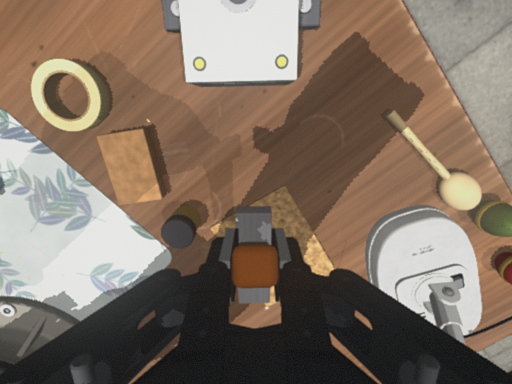

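The mould's right end is at (0.5465, 0.1027) with its axis at 51.7° (the top and wrist views agree within 3 mm, and only sideways). I'll carry the wedge over the mould to the left side first.

```bash
python3 - <<'E'
from h import *
go([.699,.296,.16],Rtool(-38.3),1,n=9)
E
```

```text
9
[[1, [-0.0383, 0.0026, -0.0021], [0.001, -0.002, 0.001]], [1, [-0.0383, 0.0026, -0.002], [0.001, -0.002, 0.001]], [1, [-0.0383, 0.0026, -0.0019], [0.001, -0.002, 0.001]], [1, [-0.0383, 0.0027, -0.0018], [0.001, -0.002, 0.001]], [1, [-0.0383, 0.0027, -0.0018], [0.001, -0.002, 0.001]], [1, [-0.0383, 0.0027, -0.0017], [0.001, -0.002, 0.001]], [1, [-0.0383, 0.0028, -0.0016], [0.001, -0.002, 0.001]], [1, [-0.0383, 0.0028, -0.0015], [0.001, -0.002, 0.001]], [1, [-0.0383, 0.0028, -0.0014], [0.001, -0.002, 0.001]]]
```

Call:
{"fn": "send_rows", "kwargs": {
  "increments": [
    [1, [-0.02, 0.0, -0.001], [0.001, -0.002, 0.001]],
    [1, [-0.038, 0.002, -0.002], [0.001, -0.002, 0.001]],
    [1, [-0.038, 0.003, -0.002], [0.001, -0.002, 0.001]],
    [1, [-0.038, 0.003, -0.002], [0.001, -0.002, 0.001]],
    [1, [-0.038, 0.003, -0.002], [0.001, -0.002, 0.001]],
    [1, [-0.038, 0.003, -0.002], [0.001, -0.002, 0.001]],
    [1, [-0.038, 0.003, -0.002], [0.001, -0.002, 0.001]],
    [1, [-0.038, 0.003, -0.001], [0.001, -0.002, 0.001]],
    [1, [-0.038, 0.003, -0.001], [0.001, -0.002, 0.001]],
    [1, [-0.018, 0.002, 0], [0, 0, 0]],
    [1, [0, 0, 0], [0, 0, 0]]
  ]
}}

```text
clock: 10.6
tcp_pos: [0.7035, 0.2928, 0.1514]
eef_rot: [0.309, -0.637, 0.638, -0.304]
wrist_force: [-0.3, 0.5, -1.8]
gripper_width: 0.218
```

```bash
python3 - <<'E'
from h import *
obs(); go([.699,.296,.0905],Rtool(-38.3),1,n=5)
E
```

```text
t 10.6 tcp [0.7035 0.2928 0.1514] F [-0.3  0.5 -1.8] T [ 0.05  0.   -0.04] w 0.218 zhead -38.6 tilt x,z [ 0.0068 -0.0013] j [-0.28  0.66 -0.32  1.42  0.22  1.1  -1.31]
5
[[1, [-0.0, 0.0122, -0.0011], [0.0, -0.001, 0.001]], [1, [-0.0, 0.0122, -0.0011], [0.0, -0.001, 0.001]], [1, [0.0, 0.0122, -0.0011], [0.0, -0.001, 0.001]], [1, [0.0, 0.0122, -0.0011], [0.0, -0.001, 0.001]], [1, [0.0, 0.0122, -0.0011], [0.0, -0.001, 0.001]]]
```

Call:
{"fn": "send_rows", "kwargs": {
  "increments": [
    [1, [0, 0.012, -0.002], [0, -0.001, 0.002]],
    [1, [0, 0.012, -0.002], [0, -0.001, 0.002]],
    [1, [0, 0.012, -0.002], [0, -0.001, 0.002]],
    [1, [0, 0.012, -0.002], [0, -0.001, 0.002]],
    [1, [0, 0.009, -0.002], [0, -0.001, 0.001]],
    [1, [0, 0, 0], [0, 0, 0]]
  ]
}}

```text
clock: 11.2
tcp_pos: [0.6929, 0.294, 0.0873]
eef_rot: [-0.308, 0.637, -0.636, 0.307]
wrist_force: [0.1, 0.1, -1.8]
gripper_width: 0.226
```

```bash
python3 - <<'E'
from h import *
obs(); go([.699,.296,.0905],Rtool(-38.3),1,n=1)
save('s6','scene',(150,150,280,250),6); save('w6','wrist'); save('t6','top',(120,80,260,200),5)
for q in ('slot_left','edge_left','wedge_tip','wedge'):
  for cam in ('scene','top'):
    print(q,cam,[(np.round(x['pixel'],1).tolist(),round(x['conf'],2)) for x in arm.place_of(q,cam)[:3]])
E
```

```text
t 11.2 tcp [0.6929 0.294  0.0873] F [ 0.1  0.1 -1.8] T [ 0.03 -0.04  0.02] w 0.226 zhead -38.4 tilt x,z [ 0.0017 -0.0019] j [-0.28  0.7  -0.31  1.49  0.24  0.99 -1.33]
1
[[1, [-0.0053, -0.0032, 0.0036], [0.002, -0.002, 0.002]]]
slot_left scene [([183.3, 199.4], 0.63)]
slot_left top []
edge_left scene [([178.6, 199.5], 0.8)]
edge_left top []
wedge_tip scene [([174.2, 202.0], 0.78), ([215.9, 276.5], 0.73), ([251.8, 237.0], 0.38)]
wedge_tip top []
wedge scene [([241.2, 279.7], 0.93)]
wedge top []
```

View pics/s6.png

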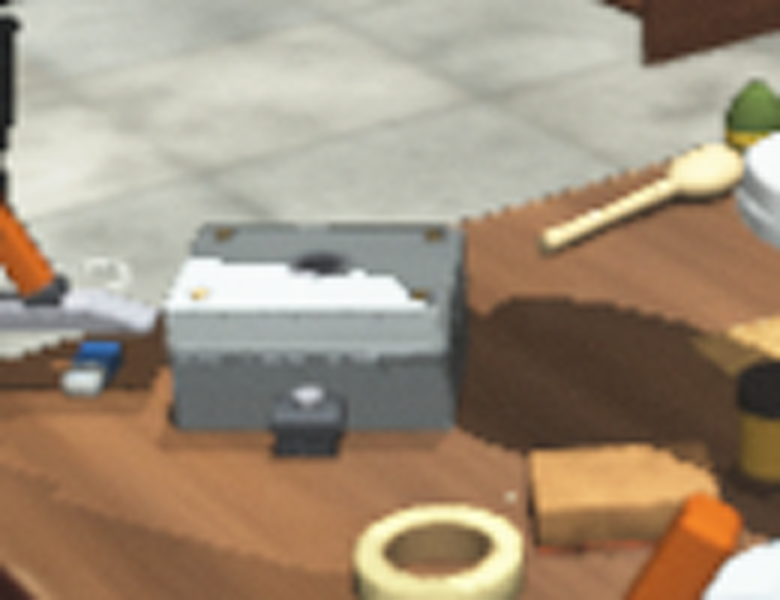

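View pics/w6.png

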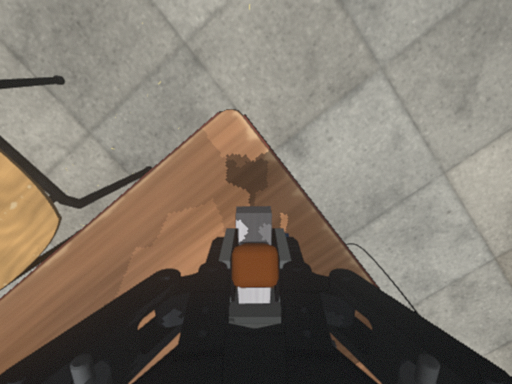

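View pics/t6.png

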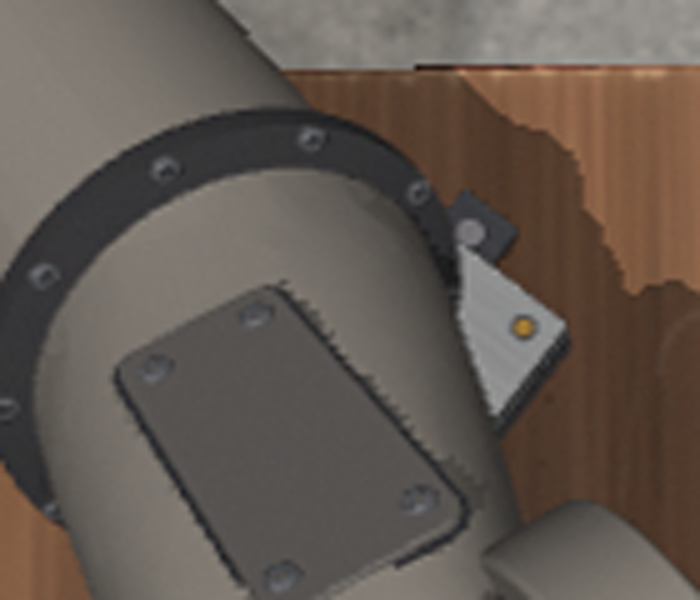

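```bash
cat >> h.py <<'E'
YH=np.array([.6201,.7845,0]); XH=np.array([.7845,-.6201,0]); MR=np.array([.5465,.1027,0]); ML=MR+.14*YH; MC=MR+.07*YH
def M(x,y,z): return MC+x*XH+y*YH+np.array([0,0,z])
E
python3 - <<'E'
from h import *
print('corner -x+y z=.069,.045,0',[np.round(proj('scene',M(-.05,.07,z))[0],1) for z in (.069,.045,0)])
print('corner -x-y z=.069,.045,0',[np.round(proj('scene',M(-.05,-.07,z))[0],1) for z in (.069,.045,0)])
print('corner +x+y .069',np.round(proj('scene',M(.05,.07,.069))[0],1),'+x-y',np.round(proj('scene',M(.05,-.07,.069))[0],1))
o=arm.get_obs(); Q=R.from_quat(o['eef_rot']); wx=Q.apply([1,0,0]); wz=Q.apply([0,0,1])
for s in (-.013,.013):
  for h in (0,.002):
    print('tip',s,h,np.round(proj('scene',o['tcp_pos']+Q.apply([.0813,.0487-h,s]))[0],1))
E
python3 -c "
import cv2;i=cv2.imread('pics/s6.png')[180:480,0:500];cv2.imwrite('pics/s6b.png',cv2.resize(i,None,fx=1.6,fy=1.6))"
```

```text
corner -x+y z=.069,.045,0 [array([177.6, 201.1]), array([178.3, 208.3]), array([179.6, 221.6])]
corner -x-y z=.069,.045,0 [array([225. , 201.1]), array([225.3, 208.4]), array([225.9, 221.7])]
corner +x+y .069 [183.7 187.3] +x-y [227.9 187.4]
tip -0.013 0 [173.8 204.6]
tip -0.013 0.002 [173.7 204. ]
tip 0.013 0 [175.5 200.9]
tip 0.013 0.002 [175.4 200.4]
```

View pics/s6b.png

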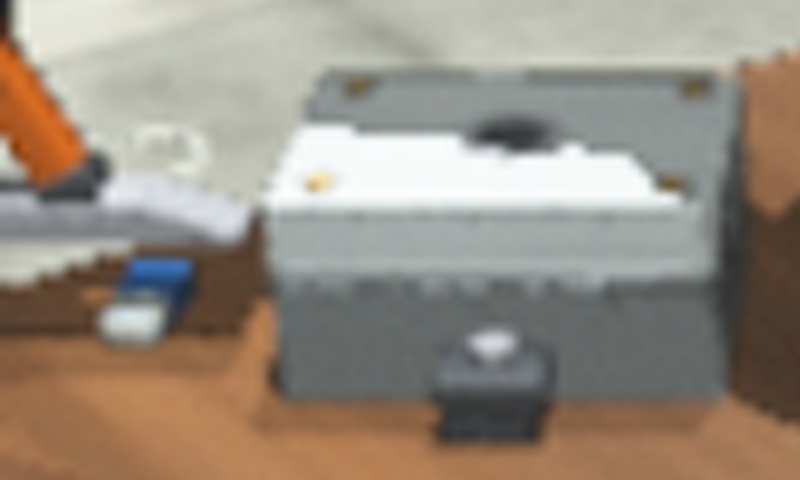

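The mould corners project within 0.6 px. The tip, at scene (175.5,203), lies within about 2 mm of the prediction. I'll align height and lateral position, then enter gently.

Call:
{"fn": "send_rows", "kwargs": {
  "increments": [
    [1, [0, -0.003, 0.004], [0.002, -0.002, 0.002]],
    [1, [0, 0, 0], [0, 0, 0]]
  ]
}}

```text
clock: 11.95
tcp_pos: [0.6977, 0.2919, 0.0929]
eef_rot: [0.307, -0.636, 0.636, -0.309]
wrist_force: [0.1, 0.1, -2.1]
gripper_width: 0.226
```

```bash
cat >> h.py <<'E'
def slot(side):
    """tip state relative to the slot: insertion depth s, lateral, sole height over floor (tip,heel), yaw err deg"""
    o=arm.get_obs(); Q=R.from_quat(o['eef_rot']); tip=o['tcp_pos']+Q.apply([TX,.0487,0]); heel=o['tcp_pos']+Q.apply([TX-.087,.0487,0])
    m,ax=(ML,-YH) if side=='L' else (MR,YH); d=tip-m; x=Q.apply([1,0,0])
    yaw=np.degrees(np.arctan2(ax[0]*x[1]-ax[1]*x[0],x@ax))
    F=o['wrist_force']; print('t %.2f s %.1f lat(XH) %.1f zt %.1f zh %.1f mm yaw %.2f  Faxial %.1f Flat %.1f Fz %.1f w %.3f T'%(o['clock'],d@ax*1e3,d@XH*1e3,(tip[2]-.04)*1e3,(heel[2]-.04)*1e3,yaw,F@ax,F@XH,F[2],o['gripper_width']),np.round(o['torque'],2))
TX=.0813
E
python3 -c "
from h import *
slot('L')"
```

```text
t 11.95 s -21.0 lat(XH) 1.4 zt 3.9 zh 4.2 mm yaw 0.01  Faxial -0.1 Flat -0.0 Fz -2.1 w 0.226 T [ 0.03 -0.03 -0.  ]
```

Call:
{"fn": "send_rows", "kwargs": {
  "increments": [
    [1, [0.007, 0.001, -0.001], [0, 0, 0]],
    [1, [0.007, 0.001, 0], [0, 0, 0]],
    [1, [0, 0, 0], [0, 0, 0]]
  ]
}}

```text
clock: 12.25
tcp_pos: [0.6873, 0.2804, 0.0905]
eef_rot: [0.307, -0.636, 0.637, -0.309]
wrist_force: [0.3, -0.1, -3.3]
gripper_width: 0.22
```

```bash
python3 -c "
from h import *
slot('L')"
```

```text
t 12.25 s -5.5 lat(XH) 0.4 zt 1.6 zh 1.9 mm yaw 0.00  Faxial -0.1 Flat 0.3 Fz -3.3 w 0.220 T [0.   0.   0.02]
```

Aligned: the sole is about 1.6 mm above the slot floor. Entering.

Call:
{"fn": "send_rows", "kwargs": {
  "increments": [
    [1, [0.005, 0, 0], [0, 0, 0]],
    [1, [0.005, 0, 0], [0, 0, 0]],
    [1, [0, 0, 0], [0, 0, 0]]
  ]
}}

```text
clock: 12.55
tcp_pos: [0.6804, 0.2719, 0.0904]
eef_rot: [-0.307, 0.636, -0.636, 0.309]
wrist_force: [0.6, 1.2, -6.1]
gripper_width: 0.226
```

```bash
python3 -c "
from h import *
slot('L'); save('s7','scene',(150,170,250,230),8)"
```

```text
t 12.55 s 5.4 lat(XH) 0.2 zt 1.5 zh 1.8 mm yaw -0.01  Faxial -1.3 Flat -0.3 Fz -6.1 w 0.226 T [ 0.44 -0.32 -0.02]
```

View pics/s7.png

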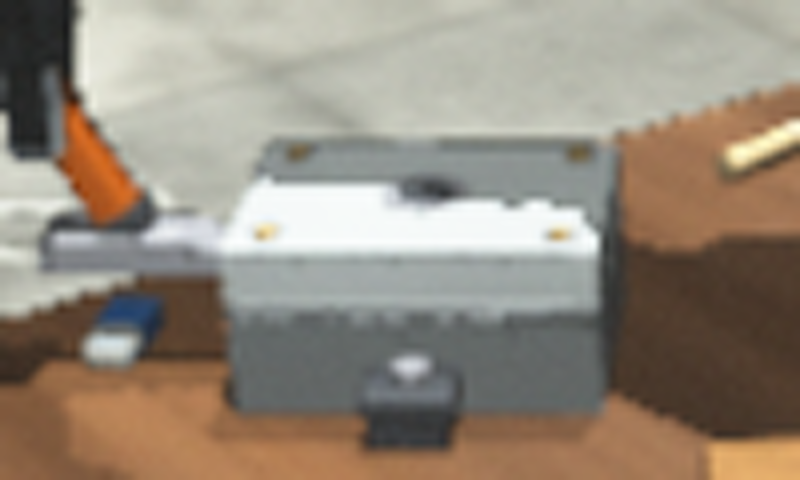

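The tip is in the left slot, near crop (225,240). Fz dropped by 4 N, so it is on the roof. I'll build a rise meter from the scene depth (relative to the start) and push on in small steps.

```bash
cat >> h.py <<'E'
def _fit(P):
    d=P.reshape(-1,3)-MC; x=d@XH; y=d@YH; z=d[:,2]
    k=(abs(x)<.042)&(abs(y)<.062)&(z>.058)&(z<.09); x,y,z=x[k],y[k],z[k]
    A=np.c_[np.ones(len(x)),y,x]
    for _ in range(3):
        c=np.linalg.lstsq(A,z,rcond=None)[0]; r=z-A@c; g=abs(r)<max(3*np.median(abs(r)),.0008); A,z=A[g],z[g]
    return np.array([c[0]+.07*c[1],c[0]-.07*c[1]])*1e3,len(z),np.std(z-A@c)*1e3
def rise(cam='scene'):
    b=_fit(np.load(cam+'.npz')['P']); 
    n=[_fit(cloud(cam)[2]) for _ in range(2)]; c=np.mean([q[0] for q in n],0)
    print(cam,'rise L,R mm',np.round(c-b[0],2),'base',np.round(b[0],2),'n',b[1],n[0][1],'sd',round(n[0][2],2))
E
python3 -c "
from h import *
rise()"
```

```text
scene rise L,R mm [-0.18  0.05] base [70.95 69.9 ] n 450 435 sd 0.94
```

Call:
{"fn": "send_rows", "kwargs": {
  "increments": [
    [1, [0.003, 0.001, 0], [0, 0, 0]],
    [1, [0.003, 0, 0], [0, 0, 0]],
    [1, [0, 0, 0], [0, 0, 0]]
  ]
}}

```text
clock: 13.0
tcp_pos: [0.6781, 0.2697, 0.0904]
eef_rot: [-0.306, 0.637, -0.636, 0.311]
wrist_force: [0.4, -0.8, -6.8]
gripper_width: 0.228
```

```bash
python3 -c "
from h import *
slot('L'); rise()"
```

```text
t 13.00 s 8.3 lat(XH) -0.1 zt 1.0 zh 1.7 mm yaw 0.08  Faxial 0.4 Flat 0.8 Fz -6.8 w 0.228 T [ 0.02 -0.11  0.03]
scene rise L,R mm [0.21 0.13] base [70.95 69.9 ] n 450 438 sd 0.97
```

Call:
{"fn": "send_rows", "kwargs": {
  "increments": [
    [1, [0.004, 0.001, 0], [0, 0, 0]],
    [1, [0.004, 0, 0], [0, 0, 0]],
    [1, [0, 0, 0], [0, 0, 0]]
  ]
}}

```text
clock: 13.4
tcp_pos: [0.6753, 0.2669, 0.0914]
eef_rot: [-0.303, 0.637, -0.635, 0.315]
wrist_force: [-0.5, -0.5, -6.7]
gripper_width: 0.228
```

```bash
python3 -c "
from h import *
slot('L'); rise()"
```

```text
t 13.40 s 11.8 lat(XH) -0.4 zt 1.4 zh 2.8 mm yaw 0.16  Faxial 0.7 Flat -0.0 Fz -6.7 w 0.228 T [ 0.   -0.15 -0.  ]
scene rise L,R mm [ 2.13 -0.01] base [70.95 69.9 ] n 450 441 sd 0.91
```

Call:
{"fn": "send_rows", "kwargs": {
  "increments": [
    [1, [0.003, 0.001, 0], [0, 0, -0.003]],
    [1, [0, 0, 0], [0, 0, 0]]
  ]
}}

```text
clock: 13.7
tcp_pos: [0.6741, 0.2654, 0.0907]
eef_rot: [-0.304, 0.637, -0.635, 0.314]
wrist_force: [0.5, 1.0, -3.9]
gripper_width: 0.227
```

```bash
python3 -c "
from h import *
slot('L'); rise(); save('s8','scene',(150,170,250,230),8)"
```

```text
t 13.70 s 13.9 lat(XH) -0.3 zt 0.8 zh 2.0 mm yaw 0.18  Faxial -1.1 Flat -0.2 Fz -3.9 w 0.227 T [ 0.28 -0.32  0.01]
scene rise L,R mm [ 2.26 -0.02] base [70.95 69.9 ] n 450 458 sd 1.02
```

View pics/s8.png

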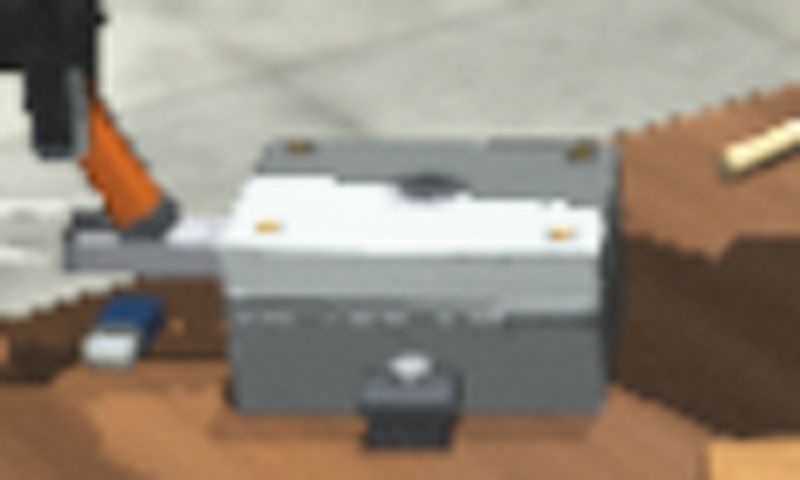

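Left end is at about 3.2 mm absolute; its top plane read about 1 mm higher at the start, i.e. it began open. Withdrawing and lifting.

Call:
{"fn": "send_rows", "kwargs": {
  "increments": [
    [1, [-0.008, 0, 0], [0, 0, 0]],
    [1, [-0.015, 0, 0], [0, 0, 0]],
    [1, [-0.015, 0, 0], [0, 0, 0]],
    [1, [-0.01, -0.01, 0], [0, 0, 0]],
    [1, [0, -0.025, 0], [0, 0, 0]],
    [1, [0, -0.025, 0], [0, 0, 0]],
    [1, [0, -0.02, 0], [0, 0, 0]]
  ]
}}

```text
clock: 14.55
tcp_pos: [0.7022, 0.3026, 0.1676]
eef_rot: [-0.309, 0.636, -0.636, 0.309]
wrist_force: [0.3, 0.3, -1.4]
gripper_width: 0.228
```

```bash
python3 - <<'E'
from h import *
o=obs(); rise()
Rm=R.from_quat(o['eef_rot'])*R.from_rotvec([0,-np.pi/2,0])
p1=np.array([.4806,.0193,.16]); mid=(o['tcp_pos']+p1)/2; mid[2]=.17
a=plan(o['tcp_pos'],o['eef_rot'],mid,Rtool(51.7),12,1); b=plan(mid,Rtool(51.7).as_quat(),p1,Rtool(141.7),12,1)
print(json.dumps(a));print(json.dumps(b))
E
```

```text
t 14.55 tcp [0.7022 0.3026 0.1676] F [ 0.3  0.3 -1.4] T [ 0.03 -0.06 -0.01] w 0.228 zhead -38.2 tilt x,z [-0.0008 -0.0006] j [-0.28  0.64 -0.33  1.41  0.21  1.12 -1.31]
scene rise L,R mm [ 2.46 -0.13] base [70.95 69.9 ] n 450 438 sd 0.87
[[1, [0.015, -0.0002, 0.0], [-0.0, -0.131, -0.0]], [1, [0.0149, -0.0002, -0.0019], [-0.0, -0.131, -0.0]], [1, [0.0145, -0.0002, -0.0038], [-0.0, -0.131, -0.0]], [1, [0.0139, -0.0002, -0.0057], [-0.0, -0.131, -0.0]], [1, [0.013, -0.0002, -0.0074], [-0.0, -0.131, -0.0]], [1, [0.0119, -0.0002, -0.0091], [-0.0, -0.131, -0.0]], [1, [0.0106, -0.0002, -0.0106], [-0.0, -0.131, -0.0]], [1, [0.0092, -0.0002, -0.0119], [-0.0, -0.131, -0.0]], [1, [0.0075, -0.0002, -0.0129], [-0.0, -0.131, -0.0]], [1, [0.0058, -0.0002, -0.0138], [-0.0, -0.131, -0.0]], [1, [0.0039, -0.0002, -0.0145], [-0.0, -0.131, -0.0]], [1, [0.002, -0.0002, -0.0148], [-0.0, -0.131, -0.0]]]
[[1, [0.0001, 0.0008, -0.015], [0.0, -0.131, 0.0]], [1, [-0.0019, 0.0008, -0.0149], [0.0, -0.131, 0.0]], [1, [-0.0038, 0.0008, -0.0145], [0.0, -0.131, 0.0]], [1, [-0.0057, 0.0008, -0.0139], [0.0, -0.131, 0.0]], [1, [-0.0074, 0.0008, -0.013], [0.0, -0.131, 0.0]], [1, [-0.0091, 0.0008, -0.0119], [0.0, -0.131, 0.0]], [1, [-0.0105, 0.0008, -0.0106], [0.0, -0.131, 0.0]], [1, [-0.0118, 0.0008, -0.0092], [0.0, -0.131, 0.0]], [1, [-0.0129, 0.0008, -0.0076], [0.0, -0.131, 0.0]], [1, [-0.0138, 0.0008, -0.0058], [0.0, -0.131, 0.0]], [1, [-0.0145, 0.0008, -0.0039], [0.0, -0.131, 0.0]], [1, [-0.0148, 0.0008, -0.002], [0.0, -0.131, 0.0]]]
```

Call:
{"fn": "send_rows", "kwargs": {
  "increments": [
    [1, [0.015, 0, 0], [0, -0.131, 0]],
    [1, [0.015, 0, -0.002], [0, -0.131, 0]],
    [1, [0.0145, 0, -0.004], [0, -0.131, 0]],
    [1, [0.014, 0, -0.006], [0, -0.131, 0]],
    [1, [0.013, 0, -0.007], [0, -0.131, 0]],
    [1, [0.012, 0, -0.009], [0, -0.131, 0]],
    [1, [0.0105, 0, -0.0105], [0, -0.131, 0]],
    [1, [0.009, 0, -0.012], [0, -0.131, 0]],
    [1, [0.0075, 0, -0.013], [0, -0.131, 0]],
    [1, [0.006, 0, -0.014], [0, -0.131, 0]],
    [1, [0.004, 0, -0.0145], [0, -0.131, 0]],
    [1, [0.002, 0, -0.015], [0, -0.131, 0]]
  ]
}}

```text
clock: 15.85
tcp_pos: [0.5877, 0.1529, 0.1562]
eef_rot: [0.678, -0.213, 0.206, -0.673]
wrist_force: [0.1, 0.2, -1.1]
gripper_width: 0.222
```

```bash
python3 - <<'E'
from h import *
o=obs(); save('s9','scene')
go([.4806,.0193,.16],Rtool(141.7),1,n=13)
E
```

```text
t 15.85 tcp [0.5877 0.1529 0.1562] F [ 0.1  0.2 -1.1] T [ 0.09 -0.    0.06] w 0.222 zhead 55.5 tilt x,z [-0.0079 -0.0098] j [ 0.19  0.49 -0.72  1.79  0.37  1.01  0.29]
13
[[1, [-0.0011, -0.0002, -0.0129], [0.0, -0.115, -0.001]], [1, [-0.0026, -0.0002, -0.0127], [0.0, -0.115, -0.001]], [1, [-0.004, -0.0002, -0.0123], [0.0, -0.115, -0.001]], [1, [-0.0054, -0.0002, -0.0118], [0.0, -0.115, -0.001]], [1, [-0.0067, -0.0002, -0.0111], [0.0, -0.115, -0.001]], [1, [-0.008, -0.0002, -0.0102], [0.0, -0.115, -0.001]], [1, [-0.0091, -0.0002, -0.0092], [0.0, -0.115, -0.001]], [1, [-0.0101, -0.0002, -0.0081], [0.0, -0.115, -0.001]], [1, [-0.011, -0.0003, -0.0069], [0.0, -0.115, -0.001]], [1, [-0.0117, -0.0003, -0.0056], [0.0, -0.115, -0.001]], [1, [-0.0123, -0.0003, -0.0042], [0.0, -0.115, -0.001]], [1, [-0.0127, -0.0003, -0.0028], [0.0, -0.115, -0.001]], [1, [-0.0129, -0.0003, -0.0013], [0.0, -0.115, -0.001]]]
```

View pics/s9.png

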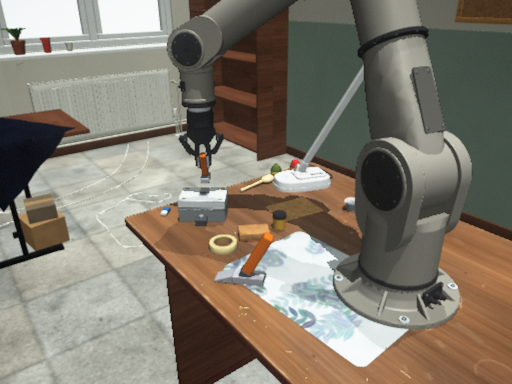

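The scene view shows the wedge held vertical over the mould at (203,165), with the arm clear of the lamp. Continuing the turn.

Call:
{"fn": "send_rows", "kwargs": {
  "increments": [
    [1, [-0.001, 0, -0.013], [0, -0.115, 0]],
    [1, [-0.0025, 0, -0.0125], [0, -0.115, -0.002]],
    [1, [-0.004, 0, -0.012], [0, -0.115, -0.002]],
    [1, [-0.0055, 0, -0.012], [0, -0.115, -0.002]],
    [1, [-0.0065, -0.001, -0.011], [0, -0.115, -0.001]],
    [1, [-0.008, -0.001, -0.01], [0, -0.115, -0.001]],
    [1, [-0.009, -0.001, -0.009], [0, -0.115, -0.001]]
  ]
}}

```text
clock: 16.6
tcp_pos: [0.5266, 0.0766, 0.154]
eef_rot: [0.704, 0.079, -0.089, -0.7]
wrist_force: [-0.1, -0.1, -2.3]
gripper_width: 0.224
```

```bash
python3 - <<'E'
from h import *
o=obs()
go([.4806,.0193,.16],Rtool(141.7),1,n=7)
E
```

```text
t 16.6 tcp [0.5266 0.0766 0.154 ] F [-0.1 -0.1 -2.3] T [ 0.01 -0.01  0.01] w 0.224 zhead 103.6 tilt x,z [-0.0147 -0.004 ] j [ 0.49  0.44 -0.94  1.95  0.43  0.98  1.16]
7
[[1, [-0.0083, -0.0007, -0.0064], [-0.0, -0.095, -0.002]], [1, [-0.0089, -0.0007, -0.0056], [-0.0, -0.095, -0.002]], [1, [-0.0094, -0.0007, -0.0047], [-0.0, -0.095, -0.002]], [1, [-0.0098, -0.0008, -0.0038], [-0.0, -0.095, -0.002]], [1, [-0.0101, -0.0008, -0.0029], [-0.0, -0.095, -0.002]], [1, [-0.0103, -0.0008, -0.0019], [-0.0, -0.095, -0.002]], [1, [-0.0105, -0.0008, -0.0009], [-0.0, -0.095, -0.002]]]
```

Call:
{"fn": "send_rows", "kwargs": {
  "increments": [
    [1, [-0.0085, -0.001, -0.0065], [0, -0.095, -0.002]],
    [1, [-0.009, -0.001, -0.0055], [0, -0.095, -0.002]],
    [1, [-0.0095, -0.001, -0.0045], [0, -0.095, -0.002]],
    [1, [-0.01, -0.001, -0.004], [0, -0.095, -0.002]]
  ]
}}

```text
clock: 17.0
tcp_pos: [0.4974, 0.0415, 0.156]
eef_rot: [-0.672, -0.216, 0.223, 0.672]
wrist_force: [0.6, 0.1, -1.4]
gripper_width: 0.224
```

```bash
python3 - <<'E'
from h import *
o=obs(); save('s10','scene')
go([.4806,.0193,.15],Rtool(141.7),1,n=4)
E
```

```text
t 17.0 tcp [0.4974 0.0415 0.156 ] F [ 0.6  0.1 -1.4] T [-0.05  0.01  0.02] w 0.224 zhead 126.2 tilt x,z [-0.0105  0.0035] j [ 0.66  0.42 -1.06  2.01  0.44  0.97  1.58]
4
[[1, [-0.0062, 0.0015, -0.0018], [-0.001, -0.066, -0.003]], [1, [-0.0063, 0.0015, -0.0014], [-0.001, -0.066, -0.003]], [1, [-0.0064, 0.0014, -0.001], [-0.001, -0.066, -0.003]], [1, [-0.0065, 0.0014, -0.0005], [-0.001, -0.066, -0.003]]]
```

View pics/s10.png

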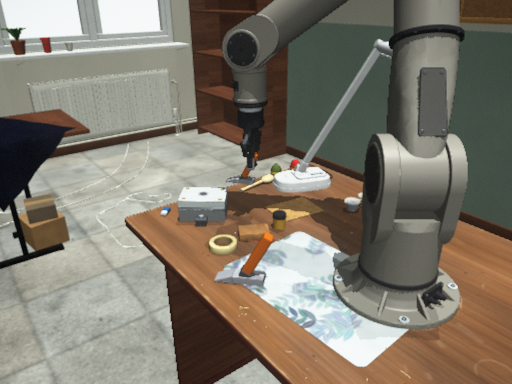

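Call:
{"fn": "send_rows", "kwargs": {
  "increments": [
    [1, [-0.006, 0.001, -0.002], [0, -0.066, -0.003]],
    [1, [-0.006, 0.001, -0.0015], [0, -0.066, -0.003]],
    [1, [-0.0065, 0.001, -0.001], [0, -0.066, -0.003]],
    [1, [-0.0065, 0.001, -0.0005], [0, -0.066, -0.003]],
    [1, [0, 0, 0], [0, 0, 0]]
  ]
}}

```text
clock: 17.55
tcp_pos: [0.48, 0.0183, 0.1494]
eef_rot: [-0.634, -0.306, 0.308, 0.64]
wrist_force: [0.3, 0.0, -1.9]
gripper_width: 0.228
```

```bash
python3 - <<'E'
from h import *
o=obs(); slot('R')
go([.4806,.0193,.0905],Rtool(141.7),1,n=6)
E
```

```text
t 17.55 tcp [0.48   0.0183 0.1494] F [ 0.3  0.  -1.9] T [-0.09  0.08 -0.02] w 0.228 zhead 141.5 tilt x,z [0.0003 0.0086] j [ 0.78  0.42 -1.13  2.06  0.46  0.95  1.87]
t 17.55 s -26.1 lat(XH) 0.0 zt 60.7 zh 60.7 mm yaw -0.19  Faxial 0.2 Flat 0.2 Fz -1.9 w 0.228 T [-0.09  0.08 -0.02]
6
[[1, [0.0002, 0.0098, -0.0001], [-0.001, -0.001, 0.0]], [1, [0.0002, 0.0098, -0.0], [-0.001, -0.001, 0.0]], [1, [0.0002, 0.0098, -0.0], [-0.001, -0.001, 0.0]], [1, [0.0002, 0.0098, -0.0], [-0.001, -0.001, 0.0]], [1, [0.0002, 0.0098, -0.0], [-0.001, -0.001, 0.0]], [1, [0.0002, 0.0098, 0.0], [-0.001, -0.001, 0.0]]]
```

Call:
{"fn": "send_rows", "kwargs": {
  "increments": [
    [1, [0, 0.01, 0], [-0.001, -0.001, 0]],
    [1, [0, 0.01, 0], [-0.001, -0.001, 0]],
    [1, [0, 0.01, 0], [-0.001, -0.001, 0]],
    [1, [0, 0.01, 0], [-0.001, 0, 0]],
    [1, [0, 0.01, 0], [-0.001, 0, 0]],
    [1, [0, 0.007, 0], [-0.001, 0, 0]],
    [1, [0, 0, 0], [0, 0, 0]]
  ]
}}

```text
clock: 18.25
tcp_pos: [0.4797, 0.0203, 0.0858]
eef_rot: [-0.636, -0.305, 0.306, 0.639]
wrist_force: [-0.0, -0.3, -1.6]
gripper_width: 0.227
```

```bash
python3 - <<'E'
from h import *
slot('R'); save('t11','top',(140,80,300,200),5); save('s11','scene',(170,150,290,240),6)
E
```

```text
t 18.25 s -24.8 lat(XH) -0.9 zt -2.9 zh -2.9 mm yaw -0.45  Faxial -0.2 Flat 0.1 Fz -1.6 w 0.227 T [-0.01  0.03  0.02]
```

View pics/t11.png

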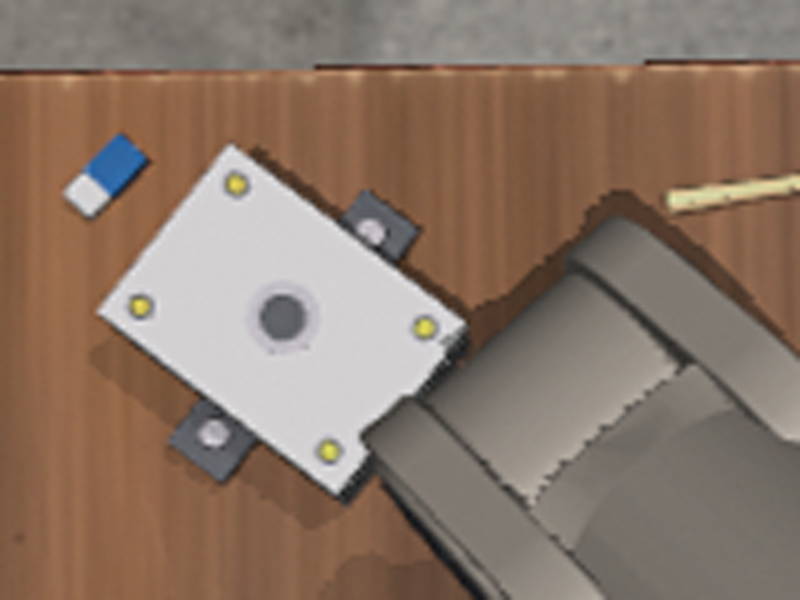

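View pics/s11.png

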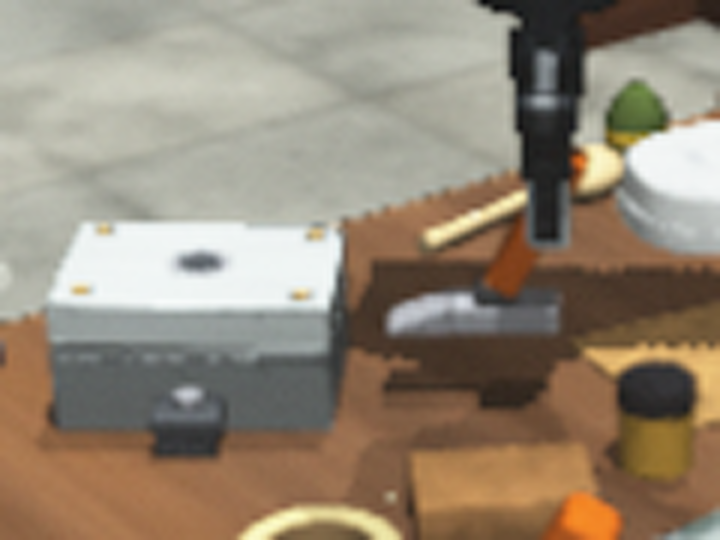

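The wedge is level in front of the right end, with its tip at scene crop (390,330). I'll raise it about 4 mm and approach.

Call:
{"fn": "send_rows", "kwargs": {
  "increments": [
    [1, [0.005, -0.0045, 0], [0, -0.008, 0]],
    [1, [0.007, 0, 0], [0, 0, 0]],
    [1, [0, 0, 0], [0, 0, 0]]
  ]
}}

```text
clock: 18.65
tcp_pos: [0.4893, 0.0304, 0.0929]
eef_rot: [-0.636, -0.308, 0.308, 0.637]
wrist_force: [-0.2, 0.0, -3.0]
gripper_width: 0.223
```

```bash
python3 - <<'E'
from h import *
slot('R'); rise('top'); rise('scene')
E
```

```text
t 18.65 s -10.8 lat(XH) -0.2 zt 4.3 zh 4.2 mm yaw 0.01  Faxial -0.1 Flat -0.2 Fz -3.0 w 0.223 T [-0.03 -0.01 -0.01]
top rise L,R mm [2.34 0.37] base [70.22 68.98] n 1808 1685 sd 1.88
scene rise L,R mm [2.27 0.09] base [70.95 69.9 ] n 450 435 sd 0.9
```

Call:
{"fn": "send_rows", "kwargs": {
  "increments": [
    [1, [0.003, 0.002, 0], [0, 0, 0]],
    [1, [0, 0, 0], [0, 0, 0]]
  ]
}}

```text
clock: 19.05
tcp_pos: [0.4901, 0.0316, 0.0901]
eef_rot: [-0.636, -0.308, 0.308, 0.637]
wrist_force: [-0.6, 0.5, -2.8]
gripper_width: 0.228
```

```bash
python3 -c "
from h import *
slot('R')"
```

```text
t 19.05 s -9.5 lat(XH) -0.3 zt 1.4 zh 1.4 mm yaw -0.05  Faxial 0.0 Flat -0.7 Fz -2.8 w 0.228 T [-0.04  0.04 -0.01]
```

Call:
{"fn": "send_rows", "kwargs": {
  "increments": [
    [1, [0.006, 0, 0], [0, 0, 0]],
    [1, [0.006, 0, 0], [0, 0, 0]],
    [1, [0.003, 0, 0], [0, 0, 0]],
    [1, [0, 0, 0], [0, 0, 0]]
  ]
}}

```text
clock: 19.45
tcp_pos: [0.5003, 0.0447, 0.09]
eef_rot: [-0.636, -0.308, 0.308, 0.637]
wrist_force: [0.5, 0.4, -2.8]
gripper_width: 0.226
```

```bash
python3 -c "
from h import *
slot('R'); rise('scene')"
```

```text
t 19.45 s 7.1 lat(XH) -0.3 zt 1.3 zh 1.3 mm yaw -0.05  Faxial 0.6 Flat 0.2 Fz -2.8 w 0.226 T [-0.05  0.04  0.  ]
scene rise L,R mm [ 2.35 -0.09] base [70.95 69.9 ] n 450 443 sd 0.98
```

Call:
{"fn": "send_rows", "kwargs": {
  "increments": [
    [1, [0.004, 0.0005, 0], [0, 0, 0]],
    [1, [0.004, 0.0005, 0], [0, 0, 0]],
    [1, [0.004, 0, 0], [0, 0, 0]],
    [1, [0, 0, 0], [0, 0, 0]]
  ]
}}

```text
clock: 19.95
tcp_pos: [0.5048, 0.0486, 0.0891]
eef_rot: [0.639, 0.302, -0.311, -0.636]
wrist_force: [1.4, 4.2, -0.1]
gripper_width: 0.224
```

```bash
python3 -c "
from h import *
slot('R'); rise('scene');rise('top')"
```

```text
t 19.95 s 12.4 lat(XH) 1.2 zt -0.6 zh 0.5 mm yaw -0.29  Faxial 4.2 Flat -1.5 Fz -0.1 w 0.224 T [ 1.34 -0.32  0.09]
scene rise L,R mm [2.42 1.15] base [70.95 69.9 ] n 450 452 sd 1.04
top rise L,R mm [2.27 1.53] base [70.22 68.98] n 1808 1099 sd 1.81
```

Call:
{"fn": "send_rows", "kwargs": {
  "increments": [
    [1, [0.003, -0.001, 0], [0, 0, -0.008]],
    [1, [0.003, 0, 0], [0, 0, -0.003]],
    [1, [0, 0, 0], [0, 0, 0]]
  ]
}}

```text
clock: 20.45
tcp_pos: [0.5061, 0.0502, 0.0892]
eef_rot: [0.638, 0.303, -0.309, -0.637]
wrist_force: [0.7, 2.4, -3.0]
gripper_width: 0.228
```

```bash
python3 -c "
from h import *
slot('R'); rise('scene');rise('top')"
```

```text
t 20.45 s 14.6 lat(XH) 1.3 zt -0.3 zh 0.6 mm yaw -0.39  Faxial 2.3 Flat -0.9 Fz -3.0 w 0.228 T [ 0.58 -0.21  0.01]
scene rise L,R mm [2.48 1.52] base [70.95 69.9 ] n 450 434 sd 0.94
top rise L,R mm [2.35 2.43] base [70.22 68.98] n 1808 1069 sd 1.74
```

Call:
{"fn": "send_rows", "kwargs": {
  "increments": [
    [1, [0.004, -0.001, 0], [0, -0.003, -0.003]],
    [1, [0.004, 0, 0], [0, -0.003, -0.003]],
    [1, [0.004, 0, 0], [0, 0, -0.002]],
    [1, [0, 0, 0], [0, 0, 0]]
  ]
}}

```text
clock: 21.05
tcp_pos: [0.5107, 0.055, 0.0892]
eef_rot: [0.638, 0.303, -0.312, -0.636]
wrist_force: [1.5, 3.3, -1.7]
gripper_width: 0.225
```

```bash
python3 -c "
from h import *
slot('R'); rise('scene');rise('top');save('s12','scene',(170,150,290,240),6)"
```

```text
t 21.05 s 21.0 lat(XH) 1.6 zt -0.5 zh 0.6 mm yaw -0.18  Faxial 3.5 Flat -0.9 Fz -1.7 w 0.225 T [ 0.99 -0.36  0.05]
scene rise L,R mm [2.38 4.24] base [70.95 69.9 ] n 450 441 sd 0.93
top rise L,R mm [2.37 4.91] base [70.22 68.98] n 1808 928 sd 1.86
```

View pics/s12.png

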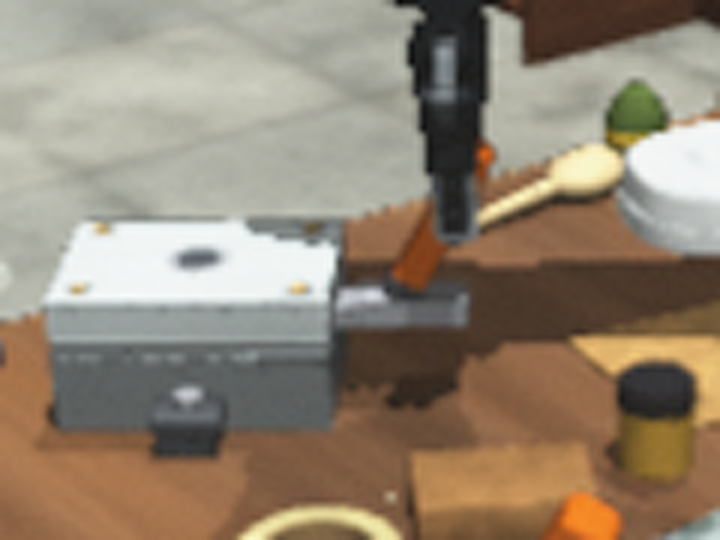

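Right is near 4.8 mm and left near 3.3 mm. I'll push right a bit further, to about 6.5 mm.

Call:
{"fn": "send_rows", "kwargs": {
  "increments": [
    [1, [0.004, 0, 0], [0, -0.002, -0.004]],
    [1, [0.003, 0, 0], [0, 0, -0.003]],
    [1, [0, 0, 0], [0, 0, 0]]
  ]
}}

```text
clock: 21.6
tcp_pos: [0.5124, 0.0563, 0.0892]
eef_rot: [0.639, 0.302, -0.312, -0.635]
wrist_force: [-1.1, 2.7, 1.9]
gripper_width: 0.227
```

```bash
python3 -c "
from h import *
slot('R'); rise('scene');rise('top');obs()"
```

```text
t 21.60 s 23.0 lat(XH) 2.2 zt -0.7 zh 0.6 mm yaw -0.20  Faxial 1.5 Flat -2.6 Fz 1.9 w 0.227 T [ 1.24 -0.12  0.17]
scene rise L,R mm [2.5  5.04] base [70.95 69.9 ] n 450 439 sd 0.94
top rise L,R mm [2.35 5.76] base [70.22 68.98] n 1808 866 sd 1.77
t 21.8 tcp [0.5124 0.0564 0.0892] F [-5.9 -3.8  9. ] T [-0.33  1.06  0.17] w 0.226 zhead 141.5 tilt x,z [-0.0154  0.0018] j [ 0.56  0.55 -1.    2.03  0.61  0.9   1.69]
```

Call:
{"fn": "send_rows", "kwargs": {
  "increments": [
    [1, [0.004, -0.001, -0.001], [0, -0.002, -0.006]],
    [1, [0.002, 0, 0], [0, 0, -0.003]],
    [1, [0, 0, 0], [0, 0, 0]]
  ]
}}

```text
clock: 22.1
tcp_pos: [0.5147, 0.0578, 0.0894]
eef_rot: [0.638, 0.303, -0.312, -0.636]
wrist_force: [-0.7, 0.2, 0.0]
gripper_width: 0.229
```

```bash
python3 -c "
from h import *
slot('R'); rise('scene');rise('top')"
```

```text
t 22.10 s 25.7 lat(XH) 2.9 zt -0.4 zh 0.8 mm yaw -0.13  Faxial -0.3 Flat -0.7 Fz 0.0 w 0.229 T [0.29 0.04 0.07]
scene rise L,R mm [2.5  6.17] base [70.95 69.9 ] n 450 431 sd 0.91
top rise L,R mm [2.37 6.82] base [70.22 68.98] n 1808 854 sd 1.88
```

Right is at about 6.4 mm and left at about 3.4 mm. Withdrawing for the second visit to the left.

Call:
{"fn": "send_rows", "kwargs": {
  "increments": [
    [1, [-0.008, 0, 0], [0, 0, 0]],
    [1, [-0.016, 0, 0], [0, 0, 0]],
    [1, [-0.018, 0, 0], [0, 0, 0]],
    [1, [-0.012, -0.01, 0], [0, 0, 0]],
    [1, [0, -0.025, 0], [0, 0, 0]],
    [1, [0, -0.025, 0], [0, 0, 0]],
    [1, [0, -0.02, 0], [0, 0, 0]]
  ]
}}

```text
clock: 23.0
tcp_pos: [0.4783, 0.0147, 0.1695]
eef_rot: [-0.636, -0.304, 0.313, 0.637]
wrist_force: [0.5, -0.2, -2.5]
gripper_width: 0.225
```

```bash
python3 - <<'E'
from h import *
o=obs(); rise(); rise('top')
p1=np.array([.699,.296,.16]); mid=(o['tcp_pos']+p1)/2; mid[2]=.172
a=plan(o['tcp_pos'],o['eef_rot'],mid,Rtool(51.7),12,1); b=plan(mid,Rtool(51.7).as_quat(),p1,Rtool(-38.3),12,1)
print(json.dumps(a));print(json.dumps(b))
E
```

```text
t 23.0 tcp [0.4783 0.0147 0.1695] F [ 0.5 -0.2 -2.5] T [-0.08  0.03  0.02] w 0.225 zhead 141.7 tilt x,z [-0.0108  0.0073] j [ 0.8   0.39 -1.14  2.04  0.42  0.99  1.91]
scene rise L,R mm [2.46 6.16] base [70.95 69.9 ] n 450 442 sd 1.01
top rise L,R mm [2.43 6.45] base [70.22 68.98] n 1808 1623 sd 1.73
[[1, [0.0149, -0.0004, 0.0], [0.0, 0.131, -0.001]], [1, [0.0148, -0.0003, 0.002], [0.0, 0.131, -0.001]], [1, [0.0144, -0.0003, 0.0039], [0.0, 0.131, -0.001]], [1, [0.0137, -0.0003, 0.0057], [0.0, 0.131, -0.001]], [1, [0.0129, -0.0003, 0.0075], [0.0, 0.131, -0.001]], [1, [0.0118, -0.0003, 0.0091], [0.0, 0.131, -0.001]], [1, [0.0105, -0.0003, 0.0106], [0.0, 0.131, -0.001]], [1, [0.009, -0.0002, 0.0118], [0.0, 0.131, -0.001]], [1, [0.0074, -0.0002, 0.0129], [0.0, 0.131, -0.001]], [1, [0.0057, -0.0002, 0.0138], [0.0, 0.131, -0.001]], [1, [0.0038, -0.0002, 0.0144], [0.0, 0.131, -0.001]], [1, [0.0019, -0.0002, 0.0148], [0.0, 0.131, -0.001]]]
[[1, [-0.0, 0.001, 0.0149], [-0.0, 0.131, -0.0]], [1, [-0.002, 0.001, 0.0148], [-0.0, 0.131, -0.0]], [1, [-0.0039, 0.001, 0.0144], [-0.0, 0.131, -0.0]], [1, [-0.0057, 0.001, 0.0137], [-0.0, 0.131, -0.0]], [1, [-0.0075, 0.001, 0.0129], [-0.0, 0.131, -0.0]], [1, [-0.0091, 0.001, 0.0118], [-0.0, 0.131, -0.0]], [1, [-0.0106, 0.001, 0.0105], [-0.0, 0.131, -0.0]], [1, [-0.0118, 0.001, 0.009], [-0.0, 0.131, -0.0]], [1, [-0.0129, 0.001, 0.0074], [-0.0, 0.131, -0.0]], [1, [-0.0138, 0.001, 0.0057], [-0.0, 0.131, -0.0]], [1, [-0.0144, 0.001, 0.0038], [-0.0, 0.131, -0.0]], [1, [-0.0148, 0.001, 0.0019], [-0.0, 0.131, -0.0]]]
```

Call:
{"fn": "send_rows", "kwargs": {
  "increments": [
    [1, [0.015, 0, 0], [0, 0.131, -0.001]],
    [1, [0.015, 0, 0.002], [0, 0.131, -0.001]],
    [1, [0.0145, 0, 0.004], [0, 0.131, -0.001]],
    [1, [0.0135, 0, 0.006], [0, 0.131, -0.001]],
    [1, [0.013, 0, 0.0075], [0, 0.131, -0.001]],
    [1, [0.012, 0, 0.009], [0, 0.131, -0.001]],
    [1, [0.0105, 0, 0.0105], [0, 0.131, -0.001]],
    [1, [0.009, 0, 0.012], [0, 0.131, -0.001]],
    [1, [0.0075, 0, 0.013], [0, 0.131, -0.001]],
    [1, [0.0055, 0, 0.014], [0, 0.131, -0.001]],
    [1, [0.004, 0, 0.0145], [0, 0.131, -0.001]],
    [1, [0.002, 0, 0.015], [0, 0.131, -0.001]]
  ]
}}

```text
clock: 24.4
tcp_pos: [0.5888, 0.1543, 0.1469]
eef_rot: [0.666, -0.259, 0.246, -0.655]
wrist_force: [0.1, -0.2, -2.1]
gripper_width: 0.225
```

```bash
python3 - <<'E'
from h import *
o=obs()
go([.699,.296,.16],Rtool(-38.3),1,n=13)
E
```

```text
t 24.4 tcp [0.5888 0.1543 0.1469] F [ 0.1 -0.2 -2.1] T [0.01 0.02 0.02] w 0.225 zhead 48.1 tilt x,z [-0.0115 -0.0209] j [ 0.15  0.5  -0.67  1.79  0.36  1.01  0.17]
13
[[1, [-0.001, -0.0013, 0.0137], [0.002, 0.116, 0.0]], [1, [-0.0026, -0.0013, 0.0135], [0.002, 0.116, 0.0]], [1, [-0.0041, -0.0012, 0.0132], [0.002, 0.116, 0.0]], [1, [-0.0056, -0.0012, 0.0126], [0.002, 0.116, 0.0]], [1, [-0.007, -0.0012, 0.0119], [0.002, 0.116, 0.0]], [1, [-0.0084, -0.0012, 0.011], [0.002, 0.116, 0.0]], [1, [-0.0096, -0.0011, 0.0099], [0.002, 0.116, 0.0]], [1, [-0.0107, -0.0011, 0.0088], [0.002, 0.116, 0.0]], [1, [-0.0116, -0.0011, 0.0075], [0.002, 0.116, 0.0]], [1, [-0.0124, -0.0011, 0.0061], [0.002, 0.116, 0.0]], [1, [-0.013, -0.001, 0.0046], [0.002, 0.116, 0.0]], [1, [-0.0135, -0.001, 0.0031], [0.002, 0.116, 0.0]], [1, [-0.0137, -0.001, 0.0015], [0.002, 0.116, 0.0]]]
```

Call:
{"fn": "send_rows", "kwargs": {
  "increments": [
    [1, [-0.001, -0.003, 0.0135], [0.004, 0.116, 0]],
    [1, [-0.0025, -0.003, 0.0135], [0.003, 0.116, 0]],
    [1, [-0.004, -0.002, 0.013], [0.003, 0.116, 0]],
    [1, [-0.0055, -0.002, 0.0125], [0.002, 0.116, 0]],
    [1, [-0.007, -0.001, 0.012], [0.002, 0.116, 0]],
    [1, [-0.0085, -0.001, 0.011], [0.002, 0.116, 0]],
    [1, [-0.0095, -0.001, 0.01], [0.002, 0.116, 0]],
    [1, [-0.0105, -0.001, 0.009], [0.002, 0.116, 0]],
    [1, [-0.0115, -0.001, 0.0075], [0.002, 0.116, 0]],
    [1, [-0.0125, -0.001, 0.006], [0.001, 0.116, 0]],
    [1, [-0.013, -0.001, 0.0045], [0.001, 0.116, 0]],
    [1, [-0.0135, -0.001, 0.003], [0.001, 0.116, 0]],
    [1, [-0.0135, -0.001, 0.0015], [0.001, 0.116, 0]],
    [1, [0, 0, 0], [0, 0, 0]]
  ]
}}

```text
clock: 25.8
tcp_pos: [0.6976, 0.2972, 0.1316]
eef_rot: [0.3, -0.642, 0.648, -0.277]
wrist_force: [-1.1, -0.3, -2.9]
gripper_width: 0.228
```

```bash
python3 - <<'E'
from h import *
o=obs(); slot('L')
go([.699,.296,.0905],Rtool(-38.3),1,n=6)
E
```

```text
t 25.8 tcp [0.6976 0.2972 0.1316] F [-1.1 -0.3 -2.9] T [ 0.08 -0.05  0.01] w 0.228 zhead -41.8 tilt x,z [ 0.0331 -0.0052] j [-0.31  0.68 -0.28  1.43  0.2   1.1  -1.36]
t 25.80 s -23.6 lat(XH) -7.3 zt 45.6 zh 42.7 mm yaw -3.43  Faxial 0.9 Flat -0.7 Fz -2.9 w 0.228 T [ 0.08 -0.05  0.01]
6
[[1, [-0.0002, 0.0068, 0.0003], [0.001, -0.01, 0.005]], [1, [-0.0002, 0.0068, 0.0003], [0.001, -0.01, 0.005]], [1, [-0.0001, 0.0068, 0.0003], [0.001, -0.01, 0.005]], [1, [-0.0001, 0.0068, 0.0003], [0.001, -0.01, 0.005]], [1, [-0.0001, 0.0068, 0.0003], [0.001, -0.01, 0.005]], [1, [-0.0, 0.0068, 0.0003], [0.001, -0.01, 0.005]]]
```

Call:
{"fn": "send_rows", "kwargs": {
  "increments": [
    [1, [0, 0.005, 0], [0.001, -0.01, 0.006]],
    [1, [0, 0.006, 0], [0.001, -0.01, 0.006]],
    [1, [0, 0.006, 0], [0.001, -0.01, 0.006]],
    [1, [0, 0.006, 0], [0.001, -0.01, 0.006]],
    [1, [0, 0.006, 0], [0.001, -0.01, 0.005]],
    [1, [0, 0.006, 0], [0.001, -0.01, 0.004]],
    [1, [0, 0, 0], [0, 0, 0]]
  ]
}}

```text
clock: 26.5
tcp_pos: [0.6945, 0.2929, 0.0892]
eef_rot: [0.314, -0.634, 0.634, -0.312]
wrist_force: [-0.1, -1.0, -1.6]
gripper_width: 0.226
```

```bash
python3 - <<'E'
from h import *
o=obs(); slot('L'); rise()
go([.697,.293,.0905],Rtool(-38.3),1,n=2)
E
```

```text
t 26.5 tcp [0.6945 0.2929 0.0892] F [-0.1 -1.  -1.6] T [ 0.04  0.01 -0.07] w 0.226 zhead -37.5 tilt x,z [ 0.0031 -0.0007] j [-0.29  0.7  -0.3   1.49  0.23  0.99 -1.3 ]
t 26.50 s -19.6 lat(XH) -0.7 zt 0.7 zh 0.4 mm yaw 0.83  Faxial 0.8 Flat 0.6 Fz -1.6 w 0.226 T [ 0.04  0.01 -0.07]
scene rise L,R mm [2.59 5.95] base [70.95 69.9 ] n 450 440 sd 0.93
2
[[1, [-0.0005, -0.0002, 0.0009], [0.0, 0.007, 0.001]], [1, [-0.0005, -0.0002, 0.0009], [0.0, 0.007, 0.001]]]
```

Call:
{"fn": "send_rows", "kwargs": {
  "increments": [
    [1, [0.006, -0.001, 0], [0, 0.008, 0.002]],
    [1, [0.008, 0, 0], [0, 0.006, 0.001]],
    [1, [0.008, 0, 0], [0, 0, 0]],
    [1, [0.006, 0, 0], [0, 0, 0]],
    [1, [0, 0, 0], [0, 0, 0]]
  ]
}}

```text
clock: 27.1
tcp_pos: [0.6768, 0.2702, 0.0927]
eef_rot: [-0.306, 0.637, -0.636, 0.309]
wrist_force: [0.6, 2.0, -6.8]
gripper_width: 0.219
```

```bash
python3 - <<'E'
from h import *
slot('L'); rise()
E
```

```text
t 27.10 s 8.9 lat(XH) -1.8 zt 3.7 zh 4.0 mm yaw -0.10  Faxial -1.9 Flat -0.7 Fz -6.8 w 0.219 T [ 0.74 -0.42 -0.03]
scene rise L,R mm [3.06 6.25] base [70.95 69.9 ] n 450 421 sd 0.89
```

Call:
{"fn": "send_rows", "kwargs": {
  "increments": [
    [1, [0, 0.003, 0.001], [0, 0, 0]],
    [1, [0.003, 0, 0], [0, 0, 0]],
    [1, [0.004, 0, 0], [0, 0, 0]],
    [1, [0, 0, 0], [0, 0, 0]]
  ]
}}

```text
clock: 27.6
tcp_pos: [0.6734, 0.2644, 0.0894]
eef_rot: [-0.307, 0.637, -0.636, 0.309]
wrist_force: [1.2, 0.9, -2.9]
gripper_width: 0.23
```

```bash
python3 - <<'E'
from h import *
slot('L'); rise()
E
```

```text
t 27.60 s 15.6 lat(XH) -0.8 zt 0.5 zh 0.7 mm yaw -0.05  Faxial -1.4 Flat 0.4 Fz -2.9 w 0.230 T [ 0.19 -0.09 -0.04]
scene rise L,R mm [2.97 6.16] base [70.95 69.9 ] n 450 438 sd 1.01
```

Call:
{"fn": "send_rows", "kwargs": {
  "increments": [
    [1, [0.004, 0, 0], [0, 0, 0]],
    [1, [0.004, 0, 0], [0, 0, -0.002]],
    [1, [0.004, 0, 0], [0, 0, -0.002]],
    [1, [0.004, 0, 0], [0, 0, -0.002]],
    [1, [0, 0, 0], [0, 0, 0]]
  ]
}}

```text
clock: 28.2
tcp_pos: [0.666, 0.2568, 0.0908]
eef_rot: [-0.306, 0.637, -0.635, 0.312]
wrist_force: [-0.0, -0.5, -5.9]
gripper_width: 0.226
```

```bash
python3 - <<'E'
from h import *
slot('L'); rise()
E
```

```text
t 28.20 s 25.9 lat(XH) -1.6 zt 1.4 zh 2.1 mm yaw 0.10  Faxial 0.4 Flat 0.3 Fz -5.9 w 0.226 T [ 0.09 -0.23  0.  ]
scene rise L,R mm [7.56 6.47] base [70.95 69.9 ] n 450 448 sd 0.9
```

Left is at about 8.3 mm and right at about 6.4 mm. Withdrawing for one more visit to the right, to level it.

Call:
{"fn": "send_rows", "kwargs": {
  "increments": [
    [1, [-0.008, 0, 0], [0, 0, 0]],
    [1, [-0.016, 0, 0], [0, 0, 0]],
    [1, [-0.018, 0, 0], [0, 0, 0]],
    [1, [-0.016, -0.005, 0], [0, 0, 0]],
    [1, [0, -0.025, 0], [0, 0, 0]],
    [1, [0, -0.025, 0], [0, 0, 0]],
    [1, [0, -0.02, 0], [0, 0, 0]]
  ]
}}

```text
clock: 29.0
tcp_pos: [0.7027, 0.3051, 0.1644]
eef_rot: [-0.309, 0.637, -0.636, 0.309]
wrist_force: [0.5, 0.2, -2.2]
gripper_width: 0.228
```

```bash
python3 - <<'E'
from h import *
o=obs(); rise()
p1=np.array([.4806,.0193,.165]); mid=(o['tcp_pos']+p1)/2; mid[2]=.175
a=plan(o['tcp_pos'],o['eef_rot'],mid,Rtool(51.7),12,1)
print(json.dumps(a))
E
```

```text
t 29.0 tcp [0.7027 0.3051 0.1644] F [ 0.5  0.2 -2.2] T [ 0.03 -0.03 -0.01] w 0.228 zhead -38.2 tilt x,z [-0.0002 -0.0016] j [-0.3   0.65 -0.31  1.41  0.2   1.12 -1.3 ]
scene rise L,R mm [7.88 6.04] base [70.95 69.9 ] n 450 439 sd 0.9
[[1, [0.0151, -0.0009, 0.0001], [0.0, -0.131, -0.0]], [1, [0.015, -0.0009, -0.0019], [0.0, -0.131, -0.0]], [1, [0.0146, -0.0009, -0.0038], [0.0, -0.131, -0.0]], [1, [0.014, -0.0009, -0.0057], [0.0, -0.131, -0.0]], [1, [0.0131, -0.0009, -0.0075], [0.0, -0.131, -0.0]], [1, [0.012, -0.0009, -0.0091], [0.0, -0.131, -0.0]], [1, [0.0107, -0.0009, -0.0106], [0.0, -0.131, -0.0]], [1, [0.0093, -0.0009, -0.0119], [0.0, -0.131, -0.0]], [1, [0.0076, -0.0009, -0.013], [0.0, -0.131, -0.0]], [1, [0.0059, -0.0009, -0.0139], [0.0, -0.131, -0.0]], [1, [0.004, -0.0009, -0.0145], [0.0, -0.131, -0.0]], [1, [0.0021, -0.0009, -0.0149], [0.0, -0.131, -0.0]]]
```

Call:
{"fn": "send_rows", "kwargs": {
  "increments": [
    [1, [0.015, -0.001, 0], [0, -0.131, 0]],
    [1, [0.015, -0.001, -0.002], [0, -0.131, 0]],
    [1, [0.0145, -0.001, -0.004], [0, -0.131, 0]],
    [1, [0.014, -0.001, -0.006], [0, -0.131, 0]],
    [1, [0.013, -0.001, -0.0075], [0, -0.131, 0]],
    [1, [0.012, -0.001, -0.009], [0, -0.131, 0]],
    [1, [0.0105, -0.001, -0.0105], [0, -0.131, 0]],
    [1, [0.0095, -0.001, -0.012], [0, -0.131, 0]],
    [1, [0.0075, -0.001, -0.013], [0, -0.131, 0]],
    [1, [0.006, -0.001, -0.014], [0, -0.131, 0]],
    [1, [0.004, -0.001, -0.0145], [0, -0.131, 0]],
    [1, [0.002, -0.001, -0.015], [0, -0.131, 0]]
  ]
}}

```text
clock: 30.3
tcp_pos: [0.5902, 0.1577, 0.1676]
eef_rot: [0.676, -0.212, 0.207, -0.675]
wrist_force: [-0.2, -0.9, -1.7]
gripper_width: 0.227
```

```bash
python3 - <<'E'
from h import *
o=obs()
go([.4806,.0193,.16],Rtool(141.7),1,n=13)
E
```

```text
t 30.3 tcp [0.5902 0.1577 0.1676] F [-0.2 -0.9 -1.7] T [0.03 0.03 0.03] w 0.227 zhead 55.5 tilt x,z [-0.0064 -0.0039] j [ 0.17  0.48 -0.7   1.78  0.35  1.03  0.31]
13
[[1, [-0.0009, 0.0006, -0.0135], [-0.0, -0.116, -0.001]], [1, [-0.0025, 0.0006, -0.0134], [-0.0, -0.116, -0.001]], [1, [-0.004, 0.0006, -0.013], [-0.0, -0.116, -0.001]], [1, [-0.0055, 0.0006, -0.0124], [-0.0, -0.116, -0.001]], [1, [-0.0069, 0.0006, -0.0117], [-0.0, -0.116, -0.001]], [1, [-0.0082, 0.0006, -0.0108], [-0.0, -0.116, -0.001]], [1, [-0.0094, 0.0006, -0.0098], [-0.0, -0.116, -0.001]], [1, [-0.0104, 0.0006, -0.0087], [-0.0, -0.116, -0.001]], [1, [-0.0114, 0.0006, -0.0074], [-0.0, -0.116, -0.001]], [1, [-0.0122, 0.0006, -0.006], [-0.0, -0.116, -0.001]], [1, [-0.0128, 0.0006, -0.0046], [-0.0, -0.116, -0.001]], [1, [-0.0132, 0.0006, -0.0031], [-0.0, -0.116, -0.001]], [1, [-0.0135, 0.0006, -0.0015], [-0.0, -0.116, -0.001]]]
```

Call:
{"fn": "send_rows", "kwargs": {
  "increments": [
    [1, [-0.001, 0, -0.0135], [0, -0.115, -0.001]],
    [1, [-0.0025, 0, -0.0135], [0, -0.115, -0.001]],
    [1, [-0.004, 0, -0.013], [0, -0.115, -0.001]],
    [1, [-0.0055, 0, -0.0125], [0, -0.115, -0.001]],
    [1, [-0.007, 0, -0.0115], [0, -0.115, -0.001]],
    [1, [-0.008, 0, -0.011], [0, -0.115, -0.001]],
    [1, [-0.0095, 0, -0.01], [0, -0.115, -0.001]],
    [1, [-0.0105, 0, -0.0085], [0, -0.115, -0.001]],
    [1, [-0.0115, 0, -0.0075], [0, -0.115, -0.001]],
    [1, [-0.012, 0, -0.006], [0, -0.115, -0.001]],
    [1, [-0.013, 0, -0.0045], [0, -0.1, -0.001]],
    [1, [-0.013, 0, -0.003], [0, -0.08, -0.001]],
    [1, [0, 0, 0], [0, 0, 0]]
  ]
}}

```text
clock: 31.6
tcp_pos: [0.4846, 0.0206, 0.1598]
eef_rot: [-0.651, -0.269, 0.273, 0.655]
wrist_force: [0.3, -0.1, -1.9]
gripper_width: 0.228
```

```bash
python3 - <<'E'
from h import *
o=obs(); slot('R')
go([.4806,.0193,.0905],Rtool(141.7),1,n=6)
E
```

```text
t 31.6 tcp [0.4846 0.0206 0.1598] F [ 0.3 -0.1 -1.9] T [-0.06  0.08  0.  ] w 0.228 zhead 135.1 tilt x,z [-0.0024  0.0079] j [ 0.74  0.39 -1.08  2.04  0.41  0.96  1.8 ]
t 31.60 s -22.1 lat(XH) 11.3 zt 70.9 zh 71.1 mm yaw -6.60  Faxial 0.1 Flat 0.3 Fz -1.9 w 0.228 T [-0.06  0.08  0.  ]
6
[[1, [-0.0006, 0.0115, 0.0002], [-0.001, -0.019, -0.0]], [1, [-0.0006, 0.0115, 0.0003], [-0.001, -0.019, -0.0]], [1, [-0.0006, 0.0115, 0.0003], [-0.001, -0.019, -0.0]], [1, [-0.0006, 0.0115, 0.0003], [-0.001, -0.019, -0.0]], [1, [-0.0006, 0.0115, 0.0003], [-0.001, -0.019, -0.0]], [1, [-0.0006, 0.0115, 0.0004], [-0.001, -0.019, -0.0]]]
```

Call:
{"fn": "send_rows", "kwargs": {
  "increments": [
    [1, [-0.0005, 0.01, 0], [-0.001, -0.02, 0]],
    [1, [-0.0005, 0.0115, 0], [-0.001, -0.02, 0]],
    [1, [-0.0005, 0.0115, 0], [-0.001, -0.02, 0]],
    [1, [-0.0005, 0.0115, 0], [-0.001, -0.02, 0]],
    [1, [-0.0005, 0.0115, 0], [-0.001, -0.02, 0]],
    [1, [-0.0005, 0.01, 0], [-0.001, -0.019, 0]],
    [1, [0, 0, 0], [0, 0, 0]]
  ]
}}

```text
clock: 32.3
tcp_pos: [0.4822, 0.0208, 0.0861]
eef_rot: [-0.633, -0.311, 0.313, 0.636]
wrist_force: [0.2, 0.2, -1.4]
gripper_width: 0.23
```

```bash
python3 - <<'E'
from h import *
slot('R'); rise('top'); rise()
E
```

```text
t 32.30 s -22.9 lat(XH) -0.7 zt -2.7 zh -2.6 mm yaw 0.63  Faxial 0.3 Flat 0.0 Fz -1.4 w 0.230 T [-0.07  0.04 -0.01]
top rise L,R mm [7.96 6.33] base [70.22 68.98] n 1808 1812 sd 1.76
scene rise L,R mm [7.75 6.16] base [70.95 69.9 ] n 450 448 sd 1.04
```

Call:
{"fn": "send_rows", "kwargs": {
  "increments": [
    [1, [0.005, -0.003, 0], [0, 0.01, 0]],
    [1, [0.006, 0, 0], [0, 0, 0]],
    [1, [0, 0, 0], [0, 0, 0]]
  ]
}}

```text
clock: 32.8
tcp_pos: [0.4918, 0.0299, 0.0927]
eef_rot: [-0.637, -0.308, 0.307, 0.637]
wrist_force: [-0.1, 0.6, -2.8]
gripper_width: 0.226
```

```bash
python3 - <<'E'
from h import *
slot('R')
E
```

```text
t 32.80 s -9.7 lat(XH) 2.6 zt 4.1 zh 4.0 mm yaw -0.19  Faxial 0.4 Flat -0.5 Fz -2.8 w 0.226 T [-0.02  0.02 -0.02]
```

Call:
{"fn": "send_rows", "kwargs": {
  "increments": [
    [1, [0.006, 0.002, 0.002], [0, -0.002, 0]],
    [1, [0.007, 0, 0], [0, 0, 0]],
    [1, [0.007, 0, 0], [0, 0, 0]],
    [1, [0.006, 0, 0], [0, 0, 0]],
    [1, [0, 0, 0], [0, 0, 0]]
  ]
}}

```text
clock: 33.3
tcp_pos: [0.5082, 0.054, 0.0908]
eef_rot: [-0.636, -0.309, 0.307, 0.637]
wrist_force: [0.3, 0.3, -2.0]
gripper_width: 0.224
```

```bash
python3 - <<'E'
from h import *
slot('R'); rise()
E
```

```text
t 33.30 s 19.4 lat(XH) 0.2 zt 2.3 zh 2.1 mm yaw -0.04  Faxial 0.4 Flat 0.1 Fz -2.0 w 0.224 T [-0.04  0.04  0.02]
scene rise L,R mm [7.88 5.94] base [70.95 69.9 ] n 450 445 sd 0.95
```

Call:
{"fn": "send_rows", "kwargs": {
  "increments": [
    [1, [0.004, 0.001, 0], [0, 0, 0]],
    [1, [0.004, 0, 0], [0, 0, -0.002]],
    [1, [0.004, 0, 0], [0, 0, -0.002]],
    [1, [0, 0, 0], [0, 0, 0]]
  ]
}}

```text
clock: 33.8
tcp_pos: [0.5141, 0.0612, 0.0889]
eef_rot: [-0.637, -0.308, 0.307, 0.637]
wrist_force: [1.3, 1.9, -4.4]
gripper_width: 0.226
```

```bash
python3 - <<'E'
from h import *
slot('R'); rise(); rise('top')
E
```

```text
t 33.80 s 28.7 lat(XH) 0.6 zt 0.3 zh 0.2 mm yaw -0.17  Faxial 2.3 Flat -0.1 Fz -4.4 w 0.226 T [ 0.39 -0.23 -0.01]
scene rise L,R mm [7.73 7.12] base [70.95 69.9 ] n 450 444 sd 0.93
top rise L,R mm [7.71 7.31] base [70.22 68.98] n 1808 883 sd 1.84
```

Call:
{"fn": "send_rows", "kwargs": {
  "increments": [
    [1, [0.003, -0.0005, 0], [0, 0, -0.002]],
    [1, [0.003, 0, 0], [0, 0, 0]],
    [1, [0, 0, 0], [0, 0, 0]]
  ]
}}

```text
clock: 34.3
tcp_pos: [0.5158, 0.0629, 0.0891]
eef_rot: [0.638, 0.306, -0.308, -0.637]
wrist_force: [0.9, 3.0, -2.7]
gripper_width: 0.228
```

```bash
python3 - <<'E'
from h import *
slot('R'); rise(); rise('top')
E
```

```text
t 34.30 s 30.9 lat(XH) 1.0 zt 0.2 zh 0.5 mm yaw -0.27  Faxial 2.9 Flat -1.2 Fz -2.7 w 0.228 T [ 0.72 -0.18  0.04]
scene rise L,R mm [7.88 7.73] base [70.95 69.9 ] n 450 425 sd 0.92
top rise L,R mm [7.85 7.81] base [70.22 68.98] n 1808 774 sd 1.68
```

Both ends read about 7.8 mm above their start heights (left perhaps 1 mm more). Withdrawing and returning to the mat.

Call:
{"fn": "send_rows", "kwargs": {
  "increments": [
    [1, [-0.008, 0, 0], [0, 0, 0]],
    [1, [-0.016, 0, 0], [0, 0, 0]],
    [1, [-0.018, 0, 0], [0, 0, 0]],
    [1, [-0.014, -0.005, 0], [0, 0, 0]],
    [1, [0, -0.025, 0], [0, 0, 0]],
    [1, [0, -0.025, 0], [0, 0, 0]],
    [1, [0, -0.02, 0], [0, 0, 0]]
  ]
}}

```text
clock: 35.2
tcp_pos: [0.4767, 0.0163, 0.1636]
eef_rot: [-0.636, -0.305, 0.309, 0.638]
wrist_force: [0.6, 0.2, -1.5]
gripper_width: 0.228
```

```bash
python3 - <<'E'
from h import *
o=obs(); rise(); rise('top')
go([.4516,-.0461,.15],Rtool(-11.85),1,n=20)
E
```

```text
t 35.2 tcp [0.4767 0.0163 0.1636] F [ 0.6  0.2 -1.5] T [-0.08  0.01 -0.04] w 0.228 zhead 141.5 tilt x,z [-0.0035  0.0042] j [ 0.78  0.38 -1.11  2.06  0.41  0.96  1.92]
scene rise L,R mm [7.64 7.76] base [70.95 69.9 ] n 450 438 sd 0.9
top rise L,R mm [7.84 8.14] base [70.22 68.98] n 1808 1713 sd 1.9
20
[[1, [-0.0032, 0.0006, -0.001], [0.0, 0.134, -0.0]], [1, [-0.0031, 0.0006, -0.0014], [0.0, 0.134, -0.0]], [1, [-0.0029, 0.0006, -0.0018], [0.0, 0.134, -0.0]], [1, [-0.0026, 0.0006, -0.0021], [0.0, 0.134, -0.0]], [1, [-0.0023, 0.0006, -0.0025], [0.0, 0.134, -0.0]], [1, [-0.0019, 0.0006, -0.0027], [0.0, 0.134, -0.0]], [1, [-0.0016, 0.0006, -0.003], [0.0, 0.134, -0.0]], [1, [-0.0011, 0.0006, -0.0032], [0.0, 0.134, -0.0]], [1, [-0.0007, 0.0006, -0.0033], [0.0, 0.134, -0.0]], [1, [-0.0003, 0.0006, -0.0033], [0.0, 0.134, -0.0]], [1, [0.0002, 0.0006, -0.0034], [0.0, 0.134, -0.0]], [1, [0.0006, 0.0006, -0.0033], [0.0, 0.134, -0.0]], [1, [0.0011, 0.0006, -0.0032], [0.0, 0.134, -0.0]], [1, [0.0015, 0.0006, -0.003], [0.0, 0.134, -0.0]], [1, [0.0019, 0.0006, -0.0028], [0.0, 0.134, -0.0]], [1, [0.0022, 0.0006, -0.0025], [0.0, 0.134, -0.0]], [1, [0.0025, 0.0006, -0.0022], [0.0, 0.134, -0.0]], [1, [0.0028, 0.0006, -0.0018], [0.0, 0.134, -0.0]], [1, [0.003, 0.0006, -0.0015], [0.0, 0.134, -0.0]], [1, [0.0032, 0.0006, -0.001], [0.0, 0.134, -0.0]]]
```

Call:
{"fn": "send_rows", "kwargs": {
  "increments": [
    [1, [-0.003, 0, -0.001], [0, 0.134, 0]],
    [1, [-0.003, 0, -0.0015], [0, 0.134, 0]],
    [1, [-0.003, 0, -0.002], [0, 0.134, 0]],
    [1, [-0.0025, 0, -0.002], [0, 0.134, 0]],
    [1, [-0.0025, 0, -0.0025], [0, 0.134, 0]],
    [1, [-0.002, 0, -0.0025], [0, 0.134, 0]],
    [1, [-0.0015, 0, -0.003], [0, 0.134, 0]],
    [1, [-0.001, 0, -0.003], [0, 0.134, 0]],
    [1, [-0.0005, 0, -0.0035], [0, 0.134, 0]],
    [1, [0, 0, -0.0035], [0, 0.134, 0]],
    [1, [0, 0, -0.0035], [0, 0.134, 0]],
    [1, [0.0005, 0, -0.0035], [0, 0.134, 0]],
    [1, [0.001, 0, -0.003], [0, 0.134, 0]],
    [1, [0.0015, 0, -0.003], [0, 0.134, 0]]
  ]
}}

```text
clock: 36.8
tcp_pos: [0.4476, -0.0298, 0.1457]
eef_rot: [0.616, -0.363, 0.345, -0.608]
wrist_force: [-0.1, 0.3, -2.0]
gripper_width: 0.224
```

```bash
python3 - <<'E'
from h import *
o=obs()
go([.4516,-.0461,.14],Rtool(-11.85),1)
E
```

```text
t 36.8 tcp [ 0.4476 -0.0298  0.1457] F [-0.1  0.3 -2. ] T [ 0.02 -0.04 -0.02] w 0.224 zhead 29.9 tilt x,z [-0.0159 -0.0213] j [ 0.56  0.25 -0.7   2.13  0.2   0.86  0.25]
7
[[1, [0.0023, 0.0008, -0.0006], [0.004, 0.104, -0.001]], [1, [0.0024, 0.0008, -0.0004], [0.004, 0.104, -0.001]], [1, [0.0024, 0.0008, -0.0002], [0.004, 0.104, -0.001]], [1, [0.0024, 0.0008, 0.0001], [0.004, 0.104, -0.001]], [1, [0.0024, 0.0008, 0.0003], [0.004, 0.104, -0.001]], [1, [0.0023, 0.0008, 0.0006], [0.004, 0.104, -0.001]], [1, [0.0023, 0.0008, 0.0008], [0.004, 0.104, -0.001]]]
```

Call:
{"fn": "send_rows", "kwargs": {
  "increments": [
    [1, [0.0023, 0, -0.0006], [0.004, 0.104, -0.002]],
    [1, [0.0024, 0, -0.0004], [0.004, 0.104, -0.002]],
    [1, [0.0024, 0, 0], [0.004, 0.104, -0.001]],
    [1, [0.0024, 0, 0], [0.004, 0.104, 0]],
    [1, [0.0024, 0, 0.0003], [0.003, 0.104, 0]],
    [1, [0.0023, 0, 0.0006], [0.003, 0.104, 0]],
    [1, [0.0023, 0, 0.0008], [0.002, 0.1, 0]],
    [1, [0, 0, 0], [0, 0, 0]]
  ]
}}

```text
clock: 37.6
tcp_pos: [0.4453, -0.0474, 0.1357]
eef_rot: [-0.441, 0.559, -0.551, 0.435]
wrist_force: [-0.1, 0.1, -2.2]
gripper_width: 0.222
```

```bash
python3 - <<'E'
from h import *
o=obs()
go([.4516,-.0461,.075],Rtool(-11.85),1,n=5)
E
```

```text
t 37.6 tcp [ 0.4453 -0.0474  0.1357] F [-0.1  0.1 -2.2] T [ 0.07 -0.06  0.02] w 0.222 zhead -13.5 tilt x,z [ 0.0004 -0.015 ] j [ 0.47  0.23 -0.56  2.15  0.16  0.81 -0.43]
5
[[1, [-0.0006, 0.0121, 0.0013], [0.003, -0.006, 0.0]], [1, [-0.0006, 0.0121, 0.0013], [0.003, -0.006, 0.0]], [1, [-0.0005, 0.0121, 0.0013], [0.003, -0.006, 0.0]], [1, [-0.0005, 0.0121, 0.0012], [0.003, -0.006, 0.0]], [1, [-0.0005, 0.0121, 0.0012], [0.003, -0.006, 0.0]]]
```

Call:
{"fn": "send_rows", "kwargs": {
  "increments": [
    [1, [-0.0005, 0.012, 0.0015], [0.003, -0.006, 0]],
    [1, [-0.0005, 0.012, 0.0015], [0.003, -0.006, 0]],
    [1, [-0.0005, 0.012, 0.001], [0.003, -0.006, 0]],
    [1, [-0.0005, 0.012, 0.001], [0.003, -0.006, 0]],
    [1, [-0.0005, 0.008, 0.001], [0.003, -0.006, 0]],
    [1, [0, 0, 0], [0, 0, 0]]
  ]
}}

```text
clock: 38.2
tcp_pos: [0.4492, -0.0449, 0.0711]
eef_rot: [-0.452, 0.546, -0.543, 0.45]
wrist_force: [0.3, 0.5, -2.1]
gripper_width: 0.225
```

```bash
python3 - <<'E'
from h import *
o=obs(); save('w13','wrist'); save('s13','scene',(230,150,350,240),6)
go([.4516,-.0461,.0535],Rtool(-11.85),1,n=3)
E
```

```text
t 38.2 tcp [ 0.4492 -0.0449  0.0711] F [ 0.3  0.5 -2.1] T [-0.   -0.06  0.01] w 0.225 zhead -10.7 tilt x,z [-0.0007 -0.0042] j [ 0.42  0.34 -0.53  2.2   0.28  0.67 -0.49]
3
[[1, [0.0002, 0.0063, 0.0007], [0.001, 0.006, -0.0]], [1, [0.0002, 0.0063, 0.0007], [0.001, 0.006, -0.0]], [1, [0.0002, 0.0063, 0.0007], [0.001, 0.006, -0.0]]]
```

View pics/w13.png

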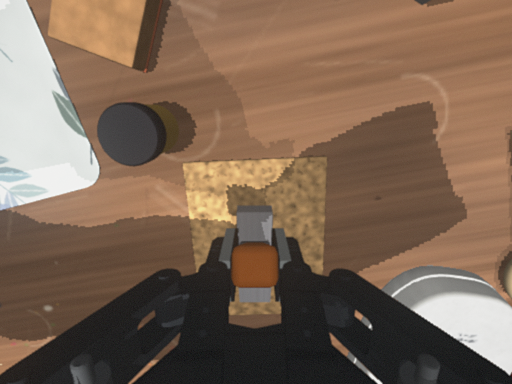

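View pics/s13.png

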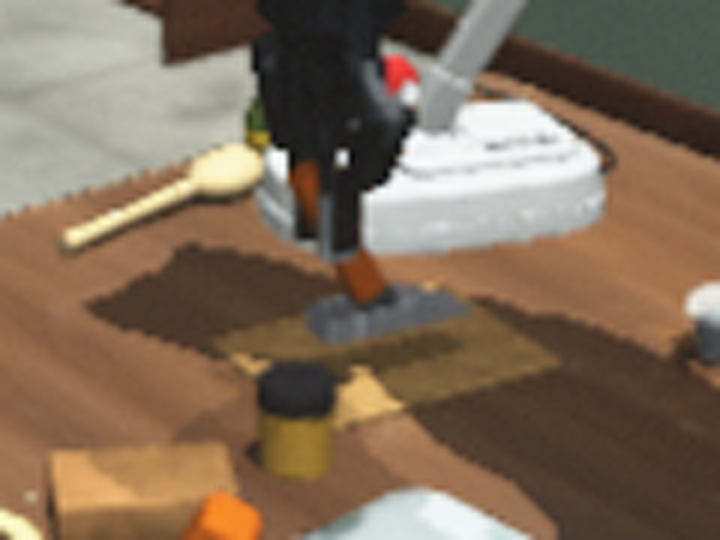

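The wedge hangs level over the middle of the mat, with the heel at wrist (254,210) inside the mat's outline. Lowering gently.

Call:
{"fn": "send_rows", "kwargs": {
  "increments": [
    [1, [0, 0.006, 0.0005], [0.001, 0.006, 0]],
    [1, [0, 0.006, 0.0005], [0.001, 0.006, 0]],
    [1, [0, 0.003, 0], [0.001, 0.004, 0]],
    [1, [0, 0, 0], [0, 0, 0]]
  ]
}}

```text
clock: 38.7
tcp_pos: [0.4517, -0.0455, 0.057]
eef_rot: [0.445, -0.548, 0.549, -0.447]
wrist_force: [0.0, 0.1, -2.1]
gripper_width: 0.228
```

```bash
python3 -c "
from h import *
obs()"
```

```text
t 38.7 tcp [ 0.4517 -0.0455  0.057 ] F [ 0.   0.1 -2.1] T [ 0.08  0.07 -0.02] w 0.228 zhead -11.8 tilt x,z [-0.0006  0.0025] j [ 0.4   0.37 -0.51  2.21  0.31  0.63 -0.54]
```

Call:
{"fn": "send_rows", "kwargs": {
  "increments": [
    [1, [0, 0.002, 0], [0, 0, 0]],
    [1, [0, 0.0015, 0], [0, 0, 0]],
    [1, [0, 0.001, 0], [0, 0, 0]],
    [1, [0, 0, 0], [0, 0, 0]]
  ]
}}

```text
clock: 39.1
tcp_pos: [0.4522, -0.0454, 0.0528]
eef_rot: [0.445, -0.548, 0.55, -0.447]
wrist_force: [-1.0, 0.1, 1.3]
gripper_width: 0.229
```

```bash
python3 -c "
from h import *
obs()"
```

```text
t 39.1 tcp [ 0.4522 -0.0454  0.0528] F [-1.   0.1  1.3] T [-0.39  0.46 -0.03] w 0.229 zhead -11.8 tilt x,z [-0.0006  0.0036] j [ 0.4   0.38 -0.51  2.21  0.31  0.62 -0.54]
```

Contact came at the pick-up height (z 0.0528, Fz up 3.4 N). Releasing and retreating upward.

Call:
{"fn": "send_rows", "kwargs": {
  "increments": [
    [0, [0, 0, 0], [0, 0, 0]],
    [0, [0, 0, 0], [0, 0, 0]],
    [0, [0, 0, 0], [0, 0, 0]],
    [0, [0, 0, 0], [0, 0, 0]],
    [0, [0, 0, 0], [0, 0, 0]],
    [0, [0, 0, 0], [0, 0, 0]]
  ]
}}

```text
clock: 39.7
tcp_pos: [0.4527, -0.0455, 0.0531]
eef_rot: [0.445, -0.548, 0.55, -0.447]
wrist_force: [-0.3, -0.1, -0.8]
gripper_width: 0.999
```

```bash
python3 -c "
from h import *
obs(); save('w14','wrist')"
```

```text
t 39.7 tcp [ 0.4527 -0.0455  0.0531] F [-0.3 -0.1 -0.8] T [ 0.05 -0.01  0.05] w 0.999 zhead -11.8 tilt x,z [-0.0007  0.0048] j [ 0.4   0.37 -0.51  2.21  0.31  0.62 -0.54]
```

View pics/w14.png

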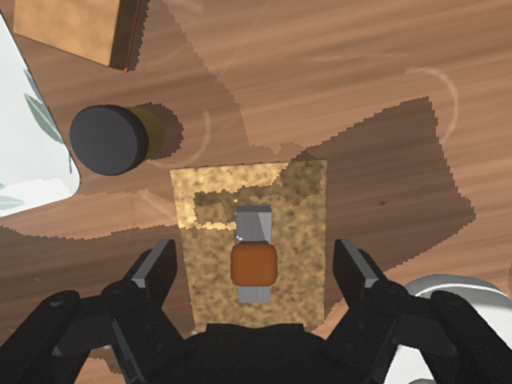

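The jaws are open and the wedge stands on the mat at (254,255), midway between the fingers. Moving straight up.

Call:
{"fn": "send_rows", "kwargs": {
  "increments": [
    [0, [0, -0.01, 0], [0, 0, 0]],
    [0, [0, -0.02, 0], [0, 0, 0]],
    [0, [0, -0.025, 0], [0, 0, 0]],
    [0, [0, -0.025, 0], [0, 0, 0]],
    [0, [0, -0.025, 0], [0, 0, 0]],
    [0, [0, -0.025, 0], [0, 0, 0]],
    [0, [0, 0, 0], [0, 0, 0]]
  ]
}}

```text
clock: 40.45
tcp_pos: [0.4512, -0.0442, 0.1916]
eef_rot: [0.445, -0.548, 0.549, -0.448]
wrist_force: [0.1, -0.3, -1.2]
gripper_width: 1.0
```

```bash
python3 - <<'E'
from h import *
obs(); rise(); rise('top'); save('s15','scene',(150,160,350,250),4); im,d,P=cloud('wrist'); cv2.imwrite('pics/w15.png',im[:,:,::-1])
hsv=cv2.cvtColor(im,cv2.COLOR_RGB2HSV)
for x in arm.regions_of('wedge','wrist')[:1]:
    K=x['pixels']&(P[...,2]<.025)&(hsv[...,1]<80); Q=P[K]; print('steel',x['conf'],np.round([Q[:,2].min(),Q[:,2].max()],4),cv2.minAreaRect((Q[:,:2]*1000).astype(np.float32)))
E
```

```text
t 40.45 tcp [ 0.4512 -0.0442  0.1916] F [ 0.1 -0.3 -1.2] T [ 0.    0.03 -0.03] w 1.0 zhead -11.7 tilt x,z [-0.002   0.0034] j [ 0.51  0.15 -0.59  2.1   0.1   0.92 -0.35]
scene rise L,R mm [7.89 7.8 ] base [70.95 69.9 ] n 450 430 sd 0.89
top rise L,R mm [7.82 8.1 ] base [70.22 68.98] n 1808 1837 sd 1.7
steel 0.94 [0.0029 0.0241] ((442.9207458496094, -82.70622253417969), (87.72984313964844, 26.328250885009766), 78.34288787841797)
```

View pics/s15.png

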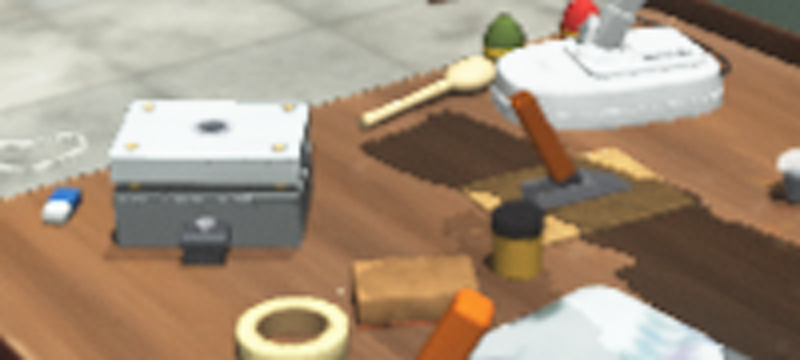

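View pics/w15.png

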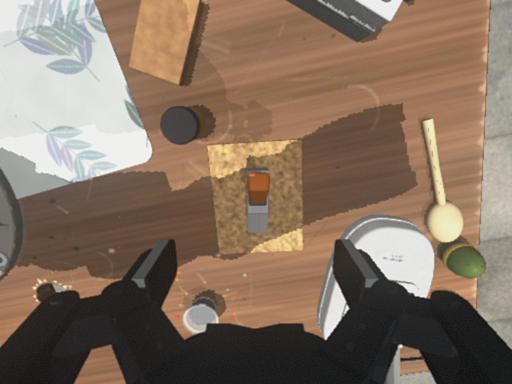

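The upper half is raised evenly, the wedge stands on the mat, and the bystanders look untouched. Handing in.

```bash
python3 -c "
from h import *
print(arm.hand_in())"
```

```text
the job is handed in; nothing more can be done
None
```

I opened the mould with the small wedge from the mat, wedging left to about 3.3 mm, right to about 6.3 mm, left to about 8.5 mm, then right to about 8 mm. I then stood the wedge back on the cork mat, released it, and handed the job in at about 41 s. The hand-in gives no verdict.

**Rise and level:** Relative to the start heights, the scene camera reads 7.9 mm left and 7.8 mm right, and the top camera 7.8 and 8.1 mm. They agree within 0.3 mm. The left end seems to have started about 1 mm open, so its true rise may be nearer 8.8 mm, still within about 1 mm of level. By the readings taken between pushes, one end was never more than about 3 mm ahead of the other.

**Wedge:** It stands upright on the mat within 1 mm of where it started. The fingers are open, and the tool is about 90 mm above the handle. The wrist force no longer shows the wedge's weight.

**Bystanders:** I checked them only by eye in the pictures, and none looks moved.

**Disagreements:** The top and wrist views of the mould differed by about 3 mm sideways, which the slot's play covered. The tool height was off by up to 3 to 4 mm after some moves, and I corrected it before or just after the tip entered a slot.

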